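# Cover the slide dishes and start the shaker

## Task

The two slide dishes on the shaker must be closed before it runs: take each one's own lid, the one of the same shape and size, from the drying rack and seat it flat and fully home on its dish, without shoving the dishes from their spots. When both are covered, swing the shaker's switch lever all the way over to the rear to turn it on. Leave the spare lid in the rack and the bottle, jar and mortar alone.

Things in the scene. Friction and masses are not known exactly. Their poses are not given: they have to be found in the camera images.
- round_lid_grip (a point): Lid of the round dish: steel, plate 104 mm across, 4 thick, plug 85 mm across, 8 deep. Point: centre of its black bar handle (56 mm along y, 14 along x, 24 high along z). Below it: plate top 26 mm, plate underside 30, plug foot 38. z = lid's up axis. Bar underside 14 mm clear of the plate, on two feet 20 mm each side of its middle. 0.18 kg. Starts in any of the rack's three places.
- square_lid_grip (a point): Lid of the square dish: steel, plate 96 x 96 mm, 4 thick, plug 77 x 77 mm, 8 deep, sides along x and y. Point: centre of its black bar handle (56 mm along y, 14 along x, 24 high along z). Below it: plate top 26 mm, plate underside 30, plug foot 38. z = lid's up axis. Feet as on the round lid. 0.18 kg. Starts in any of the rack's three places.
- spare_lid_grip (a point): Spare lid, fits neither dish, stays in the rack: steel, plate 80 mm across, 4 thick, plug 64 mm across, 8 deep. Point: centre of its black bar handle (56 mm along y, 14 along x, 24 high along z). Below it: plate top 26 mm, plate underside 30, plug foot 38. z = lid's up axis. In any of the rack's three places.
- round_dish_rim (a point): Round open steel dish, outer diameter 100 mm, inner 92, height 45, loose on the shaker, 0.45 kg, two glass slides in it. Point: centre of the mouth at rim height, z up. The lid's plug enters with 3.5 mm play all round until its plate lies on the rim, bar centre 30 mm above this point. Either place on the shaker.
- square_dish_rim (a point): Square open steel dish, 92 x 92 mm outside, 84 x 84 inside, height 45, sides along x and y, loose on the shaker, 0.45 kg, two slides in it. Point: centre of the mouth at rim height, z up. The lid fits in any quarter turn, 3.5 mm play each side, until its plate lies on the rim, bar centre 30 mm above this point.
- rack: Fixed drying rack: white board 350 mm wide (y), 170 up the slope, sloping 30 degrees, low edge to its front (-x axis, turned to the middle of the table), highest edge 113 mm. Origin on the table under its middle. Three places 115 mm apart; a lid lies on its plug against two pins below it: its z leans 30 degrees from vertical to the rack's front, its x points up the slope, its bar is level.
- shaker: Fixed platform shaker (does not really move): white housing 300 mm (x) by 340 (y). Origin on the table under its middle, front = -x. Platform with black mat covers the rear 210 mm, mat 70 mm above the table, dishes stand on it; the front 90 mm is a control ledge 45 mm high with the switch.
- switch_pivot (a point): Hinge axis of the shaker's toggle lever (along y), 67 mm above the table; axes as the shaker's: +x = rear. Grey block under it 70 mm (x) by 50 (y), its top 3 mm above this point; steel boss of radius 13 mm on the axis.
- switch_tip (a point): Centre of the black 26 mm ball on the end of the switch lever (steel bar 10 mm thick, 70 mm from the axis to this point). Its axes turn with the lever.
- switch (a joint): Toggle lever angle (rad): 0 = off, leaning 0.5 rad from upright to the shaker's front; grows as it swings to the rear; 1.0 = fully on, leaning 0.5 rad to the rear, hard stop. Starts at 0 to 0.2. About 1 N at the ball moves it; stays where it is left.
- bottle_mid (a point): Brown bottle 68 mm in diameter, 150 mm high; its centre. Leave alone.
- mortar_mid (a point): White mortar 104 mm wide, 55 mm high, its pestle leaning out to about 95 mm high; centre, half-way up the bowl. Leave alone.
- jar_mid (a point): Low brown jar 64 mm in diameter, 85 mm high; its centre. Leave alone.

How it is judged:
On the way, in this order (a step that is already met when the one before it is completed fails the run):
1. one of the two lids is seated on its own dish (((horizontal distance between round_lid_grip and round_dish_rim below 0.009 m and z of round_lid_grip in the frame of round_dish_rim between 0.024 and 0.034 m and angle between the z axis of round_lid_grip and the z axis of round_dish_rim, either way round below 0.06 rad) or (horizontal distance between square_lid_grip and square_dish_rim below 0.009 m and z of square_lid_grip in the frame of square_dish_rim between 0.024 and 0.034 m and angle between the z axis of square_lid_grip and the z axis of square_dish_rim, either way round below 0.06 rad))), for 0.2 s.
2. both lids are seated on their own dishes, and the switch is still off (horizontal distance between round_lid_grip and round_dish_rim below 0.009 m and z of round_lid_grip in the frame of round_dish_rim between 0.024 and 0.034 m and angle between the z axis of round_lid_grip and the z axis of round_dish_rim, either way round below 0.06 rad and horizontal distance between square_lid_grip and square_dish_rim below 0.009 m and z of square_lid_grip in the frame of square_dish_rim between 0.024 and 0.034 m and angle between the z axis of square_lid_grip and the z axis of square_dish_rim, either way round below 0.06 rad and value of joint switch below 0.5 rad), for 0.2 s.
3. the shaker's switch is swung over to on (value of joint switch above 0.8 rad), for 0.2 s.
At the end, for the whole second after the job is handed in: Round lid on round dish, square lid on square dish, plugs inside: bar centre within 9 mm of the dish axis and 24 to 34 mm above the rim, level within 0.06 rad; switch over 0.8 rad. Dishes within 40 mm of where they stood; spare lid, bottle, jar and mortar within 30 mm (horizontal distance between round_lid_grip and round_dish_rim below 0.009 m and z of round_lid_grip in the frame of round_dish_rim between 0.024 and 0.034 m and angle between the z axis of round_lid_grip and the z axis of round_dish_rim, either way round below 0.06 rad and horizontal distance between square_lid_grip and square_dish_rim below 0.009 m and z of square_lid_grip in the frame of square_dish_rim between 0.024 and 0.034 m and angle between the z axis of square_lid_grip and the z axis of square_dish_rim, either way round below 0.06 rad and value of joint switch above 0.8 rad); the robot touches nothing.
It fails at once if the spare lid is taken from its place (moved over 30 mm) (distance of spare_lid_grip from where it was at the start of the episode above 0.03 m).
It fails at once if the bottle, jar or mortar is shoved over 30 mm (distance of any of bottle_mid, jar_mid, mortar_mid from where it was at the start of the episode above 0.03 m).
It fails at once if a dish is shoved more than 40 mm from its spot (distance of any of round_dish_rim, square_dish_rim from where it was at the start of the episode above 0.04 m).
It also fails if it takes over 69 s, if anything falls off the work surface, if the arm or the gripper's body presses on something with over 40 N, if the wrist force passes 120 N, or if a joint passes its speed limit or range.

## Robot

A 7-joint arm with a two-finger parallel gripper is mounted at the origin on the work surface. World frame = base frame: x ahead of the robot, y to its left, z up, the work surface at z = 0. Lengths are in m, angles in rad, forces in N, time in s.
With the tool pointing down it reaches from about 0.4 to 0.85 m from the base axis. Payload 10.4 kg.
Tool frame: the origin (TCP) lies midway between the tips of the shut fingers; the grasp point (between the pads) lies 19 mm behind it; z points along the fingers, y is the direction in which the jaws open and shut (so a half turn about z gives the same grasp; the last joint's range is limited). The gripper opens to 85 mm and grips with 20 to 120 N. Pads are 22 mm wide; open, the fingers measure 114 mm over their backs; the gripper's body (76 mm by 85 mm) begins 54 mm behind the grasp point. The pads swing forward as they close: fully open they stand 13 mm farther back than shut.
Start: joints at [-1.291, 0.332, -0.065, 1.46, 0.022, 1.35, -0.088], TCP at [0.186, 0.597, 0.231] pointing down, gripper open.
Joint ranges: [-2.6, 2.6], [-0.5, 2.12], [-1.47, 1.34], [0.16, 2.42], [-1.27, 4.41], [0.06, 2.06], [-2.6, 2.6]. Speed limits (rad/s): [2.22, 2.22, 2.79, 2.79, 3.14, 3.14, 3.14].

## Interface

Orientations are given as a 3x3 rotation matrix whose columns are the frame's x, y, z axes.
In Python, from plant import r, viewer gives the robot as it stands.
- The arm moves only by the tool step_arm, never from a script. Its argument "targets" is a list of rows, each a list of 6 numbers: the shift along the tool's x, y, z in mm, then the turn, a rotation vector about the tool's x, y, z in degrees. In form: [[tx, ty, tz, ax, ay, az], ...]. A call has 1 to 8 rows; each row shifts and turns the commanded pose from where the row before left it, along the tool's axes as they then stand; what a row does not reach is not made up. A row lasts 1/10 s, in which the tool goes at most 50 mm and 8.59 degrees, less where a joint would pass 70% of its speed; a pose out of reach is approached as far as the arm can. A call is refused whole if a number of a shift passes 50 or a number of a turn 8.59, either way. A call with a gripper value outside its range is refused whole. "claw" is the finger opening in mm, from 0 to 85.4, set as the call begins (left out, the last holds). The fingers move at their own pace and stop on an object; the grip force is fixed at half the most. Time passes only in rows, so rows that do not move let the fingers close. It gives the time, the measured TCP pose, the force and the opening at its end, in the units of the state.
- r.get_state(): the state, without advancing time (a new reading comes with each control period).
- viewer.camera(name): name is "side" or "top"; returns a dict with "color" (400x640x3 uint8, red, green, blue), "mtx" (3x3 intrinsics, pixels), "k1" (the pictures are not rectified: a ray, as slopes to the right and down, at radius r is drawn at 1 + k1 r^2 times it, then the intrinsics apply), "eye" and "attitude" of the camera in the world. Camera axes: x right, y up, looking along -z (the intrinsics and any distortion apply to the point x, -y, -z); pixel columns grow to the right and rows downward; lengths in m; the calibration is good to about 2 mm. A picture is of the moment at which its call begins. There is no depth.
- r.finish_job(): hands the job in, once; it reports no verdict.
The state is a dict: "clock": time; "qpos": joint angles; "qvel": joint speeds; "tau": joint torques, N m; "tool_pos": TCP position; "ee_rot": TCP orientation; "wrist_force": force on the tool from outside, world axes, zero at the start; "torque": the same for the moment, N m; "finger_gap": finger opening in m.
Only numpy, scipy, OpenCV 4.12 (cv2) and the standard library are available. Lean on these libraries where they do the work, as an engineer would, in place of code of your own. Each camera call takes 0.05 s, during which the arm holds its last target.

## Working session

There is one attempt and no reset: what is moved stays moved. The work goes in short steps, Python scripts to look and compute and a tool call to move; the robot and the scene stay as the last step left them, time stands still between calls to the robot, and variables do not carry over. Pictures are saved under pics/ and viewed, and the job is handed in when it is done.

Besides the shell and the picture viewer there is one more tool, called after "Request:" as name(argument=value, ...), one argument or row to a line, values as JSON. step_arm: Moves the arm, as the interface text tells. Its arguments: {"type":"object","properties":{"targets":{"type":"array","items":{"type":"array","items":{"type":"number"}}},"claw":{"type":"number"}},"required":["targets"]}

```bash
ls; mkdir -p pics; cat > h.py <<'E'
import numpy as np, cv2
from plant import r, viewer
def shot(n,f):
    c=viewer.camera(n); cv2.imwrite(f'pics/{f}.png',c['color'][:,:,::-1]); np.save(f'pics/{f}.npy',c,allow_pickle=True); return c
def load(f): return np.load(f'pics/{f}.npy',allow_pickle=True).item()
def ray(c,u,v):
    K=c['mtx'];k=float(c['k1'])
    xd=(u-K[0,2])/K[0,0]; yd=(v-K[1,2])/K[1,1]
    x,y=xd,yd
    for _ in range(30):
        s=1+k*(x*x+y*y); x,y=xd/s,yd/s
    d=np.array(c['attitude'])@np.array([x,-y,-1.0]); return np.array(c['eye']),d/np.linalg.norm(d)
def onz(c,u,v,z):
    e,d=ray(c,u,v); return e+d*(z-e[2])/d[2]
def proj(c,p):
    q=np.array(c['attitude']).T@(np.array(p)-np.array(c['eye'])); x,y=q[0]/-q[2],-q[1]/-q[2]
    s=1+float(c['k1'])*(x*x+y*y); K=c['mtx']; return np.array([K[0,0]*x*s+K[0,2],K[1,1]*y*s+K[1,2]])
def tri(c1,p1,c2,p2):
    e1,d1=ray(c1,*p1);e2,d2=ray(c2,*p2)
    A=np.array([d1,-d2]).T; t=np.linalg.lstsq(A,e2-e1,rcond=None)[0]
    a=e1+d1*t[0];b=e2+d2*t[1]; return (a+b)/2,np.linalg.norm(a-b)
E
python3 - <<'E'
from h import *
np.set_printoptions(precision=4,suppress=True)
for n in ('side','top'):
    c=shot(n,n+'0'); print(n,c['mtx'],c['k1'],c['eye'],c['attitude'])
print(r.get_state())
E
```

```text
pics
side [[486.1409   0.     319.5097]
 [  0.     486.1409 202.8146]
 [  0.       0.       1.    ]] -0.09444391430760443 [-0.1037 -0.7589  0.9624] [[ 0.754   0.4184 -0.5064]
 [-0.6569  0.481  -0.5806]
 [ 0.0007  0.7704  0.6375]]
top [[423.5476   0.     317.5924]
 [  0.     423.5476 203.1414]
 [  0.       0.       1.    ]] -0.11325405472328175 [0.4123 0.025  1.3964] [[-0.002   0.9944 -0.106 ]
 [-0.9999 -0.0034 -0.0131]
 [-0.0133  0.1059  0.9943]]
{'clock': 0.1, 'qpos': array([-1.2906,  0.3328, -0.0647,  1.4608,  0.0216,  1.3499, -0.0885]), 'qvel': array([-0.0006, -0.0017,  0.0015, -0.0014,  0.0004,  0.0004,  0.0017]), 'tau': array([  0.0018, -62.674 ,   0.0494, -39.2426,   0.0163,   0.0069,
         0.    ]), 'tool_pos': array([0.1863, 0.5962, 0.2306]), 'ee_rot': array([[-0.9545,  0.2983, -0.0003],
       [ 0.2983,  0.9545, -0.0012],
       [-0.0001, -0.0013, -1.    ]]), 'wrist_force': array([ 0.3473, -0.062 , -1.034 ]), 'torque': array([-0.018 ,  0.0073,  0.0126]), 'finger_gap': 0.08516116328356747}
```

View pics/side0.png

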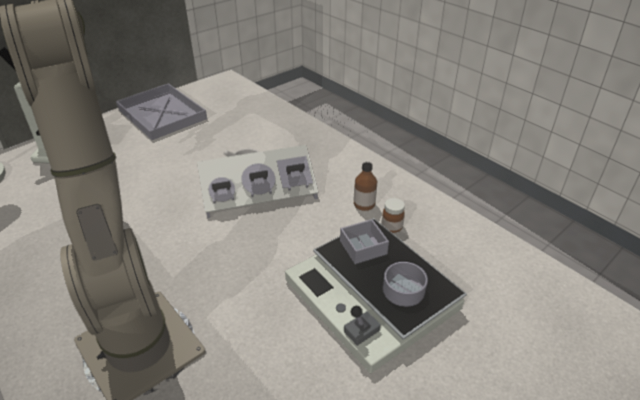

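View pics/top0.png

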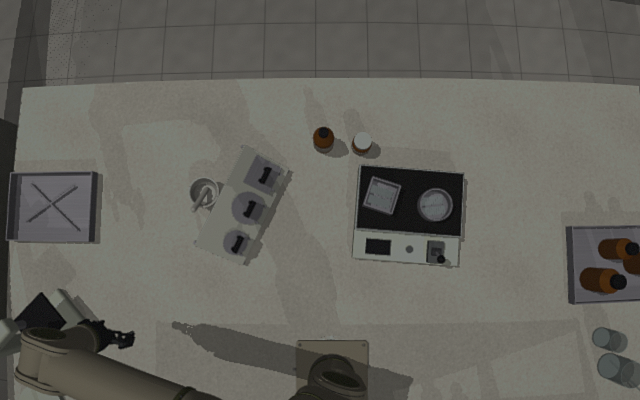

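Both views show the rack left of centre, with the lids from far to near being square (top px 268,173), round (250,208) and spare (237,242). The shaker is on the right, with the square dish at (381,196), the round dish at (436,205) and the switch at (437,253). The mortar is behind the rack, and the bottle and jar are at the top. Next I'll zoom in.

```bash
python3 - <<'E'
from h import *
a=cv2.imread('pics/top0.png'); s=cv2.imread('pics/side0.png')
def crop(i,x0,y0,x1,y1,k,f): cv2.imwrite(f'pics/{f}.png',cv2.resize(i[y0:y1,x0:x1],None,fx=k,fy=k,interpolation=cv2.INTER_CUBIC))
crop(a,185,140,305,270,4.5,'c_rack_t'); crop(a,345,155,475,275,5,'c_sh_t')
crop(s,195,140,325,225,6,'c_rack_s'); crop(s,280,205,475,380,4,'c_sh_s')
E
```

```text
(no output)
```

View pics/c_rack_t.png

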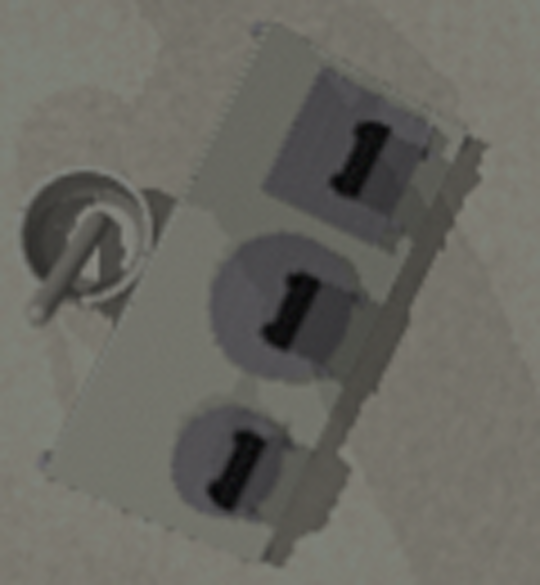

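View pics/c_sh_t.png

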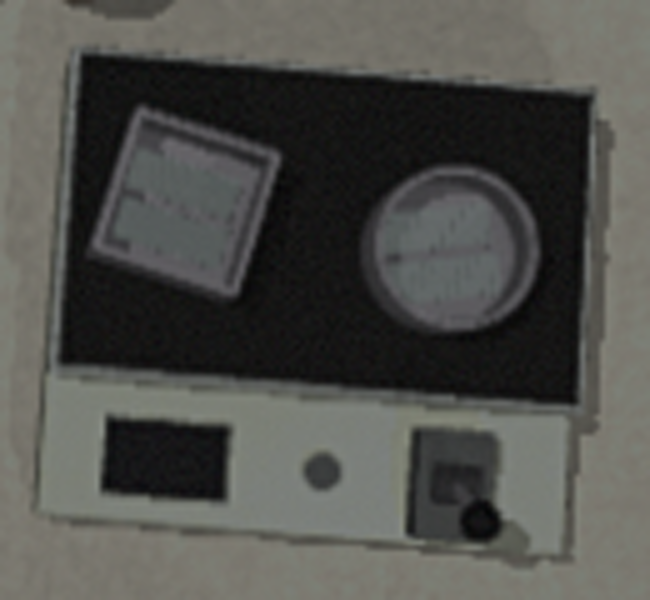

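View pics/c_rack_s.png

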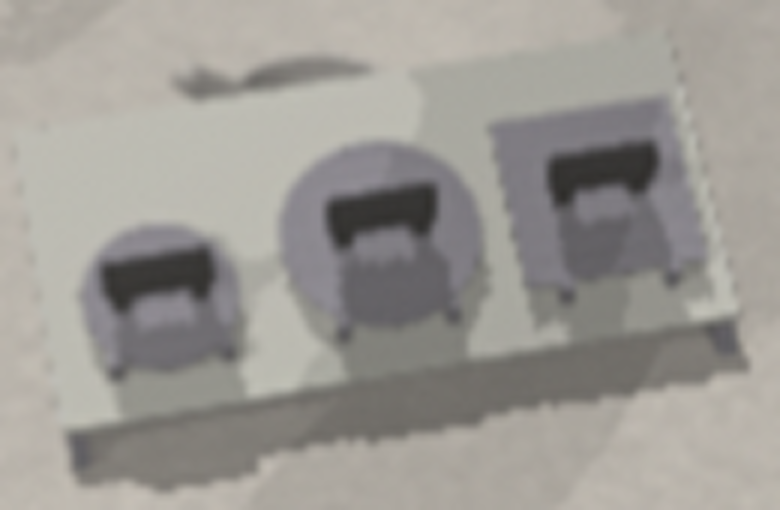

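View pics/c_sh_s.png

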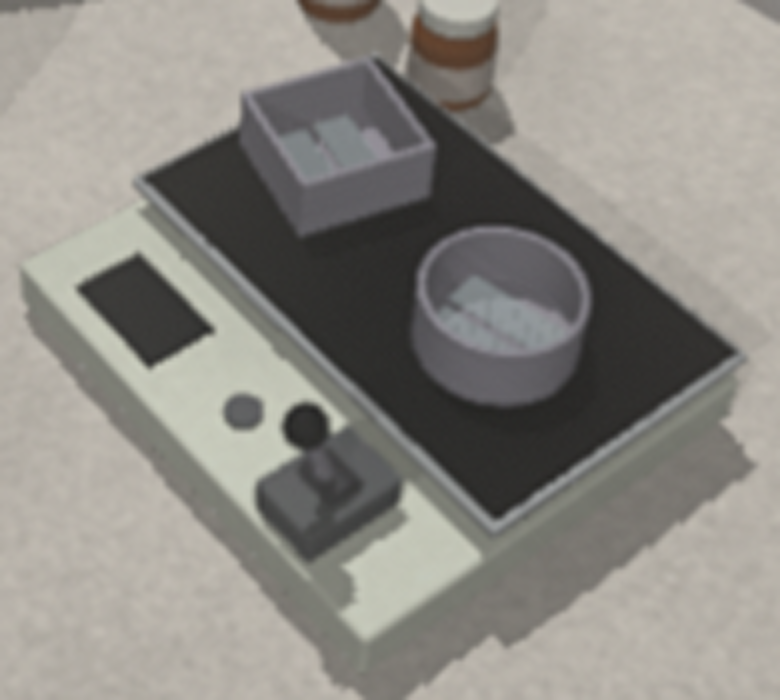

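```bash
cat >> h.py <<'E'
def crop(f,x0,y0,x1,y1,k,o):
    i=cv2.imread(f'pics/{f}.png')[y0:y1,x0:x1].astype(float)
    lo,hi=np.percentile(i,1),np.percentile(i,99.5); i=np.clip((i-lo)/(hi-lo),0,1)**0.7*255
    i=cv2.resize(i.astype(np.uint8),None,fx=k,fy=k,interpolation=cv2.INTER_CUBIC)
    for x in range(x0,x1,10):
        X=int((x-x0+.5)*k); cv2.line(i,(X,0),(X,6 if x%50 else 14),(0,255,255),1); cv2.putText(i,str(x),(X-10,22),0,.35,(0,255,255),1)
    for y in range(y0,y1,10):
        Y=int((y-y0+.5)*k); cv2.line(i,(0,Y),(6,Y),(0,255,255),1); cv2.putText(i,str(y),(8,Y+4),0,.35,(0,255,255),1)
    cv2.imwrite(f'pics/{o}.png',i)
E
python3 - <<'E'
from h import *
crop('top0',355,165,465,235,7,'d1'); crop('side0',330,205,440,315,5.4,'d2')
# bars: dark mask
for f in('top0','side0'):
    g=cv2.cvtColor(cv2.imread(f'pics/{f}.png'),cv2.COLOR_BGR2GRAY)
    m=(g<(42 if f=='top0' else 62)).astype(np.uint8)
    n,l,s,ce=cv2.connectedComponentsWithStats(m)
    for i in range(1,n):
        if 30<s[i,4]<900 and 190<s[i,0]<480 and 130<s[i,1]<360: print(f,s[i],ce[i].round(1),cv2.minAreaRect(np.argwhere(l==i)[:,::-1].astype(np.float32)))
E
```

```text
top0 [353 143  17  10  38] [360.3 149.3] ((360.0302429199219, 148.60321044921875), (16.76305389404297, 6.502394676208496), 17.35402488708496)
top0 [258 167  14  17 111] [264.8 174.8] ((264.4000244140625, 174.70001220703125), (6.708203315734863, 17.8885440826416), 26.56505012512207)
top0 [243 201  13  17 104] [249.5 208.5] ((249.10000610351562, 208.3000030517578), (6.708203315734863, 16.54690170288086), 26.56505012512207)
top0 [231 236  13  17 108] [237.3 243.9] ((236.90003967285156, 243.7000274658203), (6.708203315734863, 17.441329956054688), 26.56505012512207)
top0 [366 239  25  16 350] [377.7 246.4] ((377.54998779296875, 246.34999084472656), (24.006006240844727, 14.572335243225098), 4.398705005645752)
top0 [431 248  14  15 105] [437.9 255. ] ((437.1288757324219, 255.1649627685547), (17.26088523864746, 10.254996299743652), 66.03751373291016)
side0 [363 163   8   9  65] [366.5 167.1] ((366.5, 167.0), (8.0, 7.0), 90.0)
side0 [287 165  17   9  91] [294.8 168.1] ((295.0945739746094, 168.56756591796875), (6.740358352661133, 16.76869773864746), 80.53767395019531)
side0 [250 171  17  10  86] [258.3 175. ] ((258.3653869628906, 175.82691955566406), (6.864063739776611, 16.4737548828125), 78.69007110595703)
side0 [213 182  17   9  82] [221.1 185.6] ((221.1081085205078, 186.14865112304688), (5.918363571166992, 16.604297637939453), 80.53767395019531)
side0 [301 270  31  26 412] [315.8 282.1] ((315.75, 282.25), (28.284271240234375, 16.26345443725586), 45.0)
side0 [351 307  11  10  82] [356.1 311.5] ((356.0, 311.5), (10.0, 9.0), -0.0)
```

View pics/d1.png

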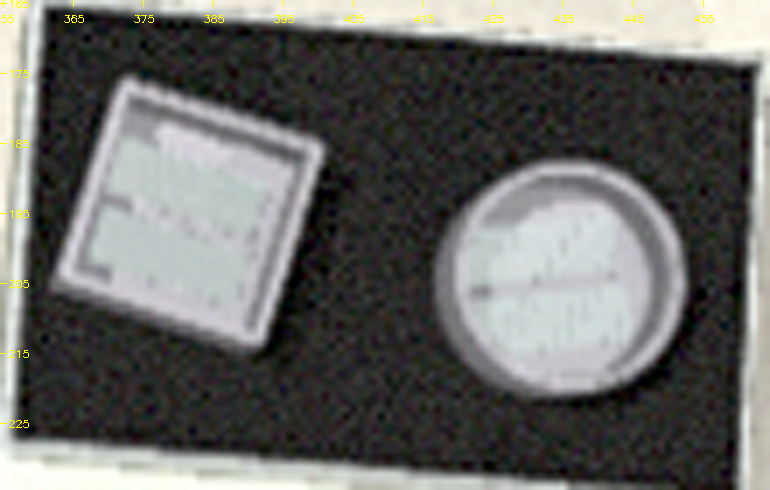

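View pics/d2.png

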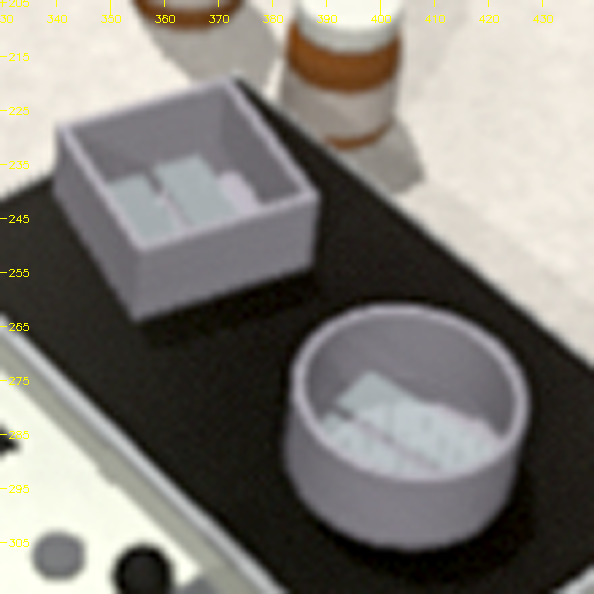

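```bash
python3 - <<'E'
from h import *
np.set_printoptions(precision=4,suppress=True)
T=load('top0');S=load('side0')
t=lambda X,Y:(355+(X+.5)/7-.5,165+(Y+.5)/7-.5)
s=lambda X,Y:(330+(X+.5)/5.4-.5,205+(Y+.5)/5.4-.5)
tq=[(124,78),(325,146),(258,345),(58,275)]; sq=[(60,128),(232,80),(318,197),(143,247)]
for c,f,q in((T,t,tq),(S,s,sq)):
    P=np.array([onz(c,*f(*p),.115) for p in q])[:,:2]
    e=np.roll(P,-1,0)-P; print('sq c',P.mean(0),'sides',np.linalg.norm(e,axis=1),'ang',np.degrees(np.arctan2(e[:,1],e[:,0]))%90)
for a,b in zip(tq,sq): print(*tri(T,t(*a),S,s(*b)))
for c,f,q in((T,t,[(452,277),(688,277),(570,158),(570,395)]),(S,s,[(290,385),(528,395),(400,304),(412,480)])):
    P=np.array([onz(c,*f(*p),.115) for p in q])[:,:2]
    print('rd',P, (P[0]+P[1])/2,(P[2]+P[3])/2,np.linalg.norm(P[0]-P[1]),np.linalg.norm(P[2]-P[3]))
    cx=np.linalg.lstsq(np.c_[2*P,np.ones(4)],(P**2).sum(1),rcond=None)[0]; print('fit',cx[:2],np.sqrt(cx[2]+cx[:2]@cx[:2]))
# bars & ball
for n,a,b in(('sq',(264.8,174.8),(294.8,168.1)),('rd',(249.5,208.5),(258.3,175.)),('sp',(237.3,243.9),(221.1,185.6))): print(n,*tri(T,a,S,b))
# rack
t2=lambda X,Y:(185+(X+.5)/4.5-.5,140+(Y+.5)/4.5-.5)
s2=lambda X,Y:(195+(X+.5)/6-.5,140+(Y+.5)/6-.5)
for a,b in(((262,26),(672,38)),((465,140),(738,315)),((265,560),(65,430)),((45,462),(20,135))): print('rack',*tri(T,t2(*a),S,s2(*b)))
t3=lambda X,Y:(345+(X+.5)/5-.5,155+(Y+.5)/5-.5); s3=lambda X,Y:(280+(X+.5)/4-.5,205+(Y+.5)/4-.5)
print('ball',*tri(T,t3(481,521),S,s3(306,427)))
for a,b in(((78,52),(378,58)),((592,92),(745,355)),((577,403),(495,530)),((55,365),(135,180))): print('mat',*tri(T,t3(*a),S,s3(*b)))
E
```

```text
sq c [ 0.5742 -0.1545] sides [0.0928 0.0926 0.0919 0.0918] ang [70.9353 70.264  70.3934 70.8032]
sq c [ 0.5727 -0.157 ] sides [0.0917 0.0882 0.0892 0.087 ] ang [71.0153 71.0106 70.2301 72.6616]
[ 0.5987 -0.1035  0.0975] 0.08716204812601104
[ 0.5801 -0.1909  0.1883] 0.028751473867437292
[ 0.5436 -0.2072  0.1411] 0.08278036108527412
[ 0.5682 -0.1146  0.026 ] 0.03237673773485594
rd [[ 0.5447 -0.2681]
 [ 0.5443 -0.3728]
 [ 0.597  -0.322 ]
 [ 0.4929 -0.3187]] [ 0.5445 -0.3205] [ 0.545  -0.3204] 0.10465207108359664 0.10416864681490932
fit [ 0.545  -0.3205] 0.05220628601850683
rd [[ 0.5063 -0.285 ]
 [ 0.5791 -0.3568]
 [ 0.5782 -0.2844]
 [ 0.506  -0.3549]] [ 0.5427 -0.3209] [ 0.5421 -0.3197] 0.10223892030647365 0.10086942894752292
fit [ 0.543  -0.3206] 0.05078811794094925
sq [0.64   0.2077 0.0934] 0.0020997144695434843
rd [0.5349 0.2541 0.0922] 0.0008174209170356135
sp [0.4254 0.292  0.0852] 0.0003255400782782632
rack [0.7375 0.2752 0.0991] 0.007451600758344629
rack [0.668  0.1389 0.0255] 0.005093801072796415
rack [0.3593 0.2837 0.0275] 0.004514692184922646
rack [0.428  0.424  0.0999] 0.004673660138683874
ball [ 0.3783 -0.3256  0.1313] 0.0011283553034490475
mat [ 0.677  -0.0944  0.0643] 0.0015384000781898327
mat [ 0.6506 -0.4262  0.0639] 0.000691208578121544
mat [ 0.4494 -0.4086  0.06  ] 0.0034914881795857144
mat [ 0.4745 -0.0755  0.0641] 0.004796087746723003
```

```bash
python3 - <<'E'
from h import *
crop('top0',225,160,285,255,6,'e1'); crop('side0',200,150,320,215,6.5,'e2')
T=load('top0');S=load('side0')
for z in(.113,.100):
  for a,b in(((262,26),(672,38)),((45,462),(20,135))):
    print(z,onz(T,185+(a[0]+.5)/4.5-.5,140+(a[1]+.5)/4.5-.5,z),onz(S,195+(b[0]+.5)/6-.5,140+(b[1]+.5)/6-.5,z))
for p in ((.5735,-.1555,.115),(.544,-.3205,.115)): print(proj(T,p),proj(S,p))
E
```

```text
0.113 [0.73093808 0.2746518  0.113     ] [0.72721298 0.2568466  0.113     ]
0.113 [0.42980112 0.41876206 0.113     ] [0.4181003  0.40760267 0.113     ]
0.1 [0.73416569 0.27718032 0.1       ] [0.73993122 0.27239297 0.1       ]
0.1 [0.42997852 0.42275026 0.1       ] [0.42608742 0.42545644 0.1       ]
[382.25192104 194.88661138] [364.24888802 234.00078549]
[436.07487304 204.31564726] [405.5718778  276.44388353]
```

View pics/e1.png

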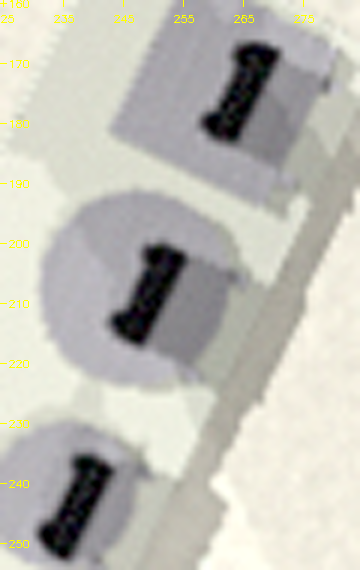

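View pics/e2.png

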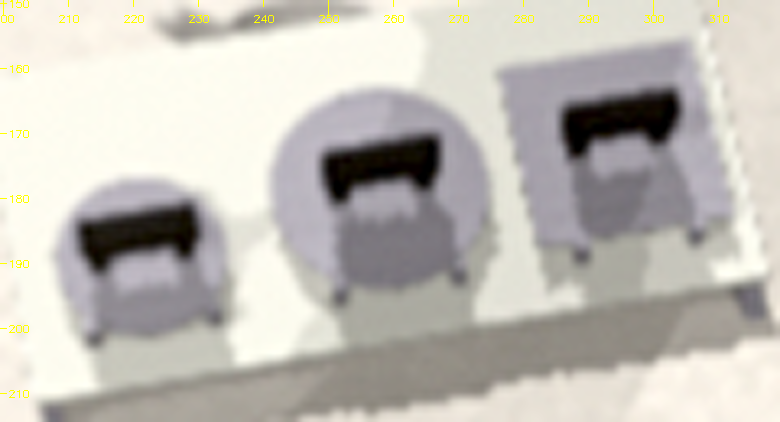

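```bash
cat >> h.py <<'E'
from scipy.spatial.transform import Rotation as Ro
def frame(yaw,tilt=0):
    # tool y horizontally at yaw (deg), tool tilted about tool x so y rises by tilt
    a=np.radians(yaw);t=np.radians(tilt); rx=np.array([np.cos(a),np.sin(a),0]);Z=np.array([0,0,1.])
    y=np.cos(t)*rx+np.sin(t)*Z; z=-(np.cos(t)*Z-np.sin(t)*rx); return np.c_[np.cross(y,z),y,z]
def togo(p,R):
    s=r.get_state(); A=s['ee_rot']; d=A.T@(np.array(p)-s['tool_pos'])*1000
    w=Ro.from_matrix(A.T@R).as_rotvec(degrees=True)
    print('t',s['clock'],'shift now-axes',d.round(1),'rot',w.round(2),'shift in goal axes',(R.T@(np.array(p)-s['tool_pos'])*1000).round(1)); return d,w
RY=64.6
SQB=None
E
python3 - <<'E'
from h import *
np.set_printoptions(precision=4,suppress=True)
T=load('top0');S=load('side0')
for n,a,b in(('sq',(264.8,174.9),(294.8,168.0)),('rd',(249.4,208.7),(258.1,174.8))):
    print(n,onz(T,*a,.093),onz(T,*a,.099),onz(S,*b,.093),onz(S,*b,.099),tri(T,a,S,b))
b=np.array([.534,.253,.098]); R=frame(RY,30)
g=b+R[:,2]*.019; pre=b-R[:,2]*.081
print(R,g,pre); togo(pre,R)
togo(pre,frame(RY))
E
```

```text
sq [0.6406 0.2072 0.093 ] [0.6396 0.2064 0.099 ] [0.6398 0.2092 0.093 ] [0.6347 0.2025 0.099 ] (array([0.6397, 0.2076, 0.094 ]), np.float64(0.0018070008641690915))
rd [0.5345 0.2541 0.093 ] [0.534 0.253 0.099] [0.5341 0.2546 0.093 ] [0.5297 0.2476 0.099 ] (array([0.5342, 0.2542, 0.0932]), np.float64(0.0006824189709265738))
[[-0.9033  0.3715  0.2145]
 [ 0.4289  0.7823  0.4517]
 [ 0.      0.5    -0.866 ]] [0.5381 0.2616 0.0815] [0.5166 0.2164 0.1681]
t 0.1 shift now-axes [-428.6 -263.9   62.8] rot [-30.02  -2.1    7.87] shift in goal axes [-461.3 -205.7  -46.6]
t 0.1 shift now-axes [-428.6 -263.9   62.8] rot [-0.07  0.01  8.05] shift in goal axes [-461.3 -201.4   62.5]
```

Request:
step_arm(
  targets=[
    [-50, -30, 0, 0, 0, 1],
    [-50, -30, 0, 0, 0, 1],
    [-50, -30, 0, 0, 0, 1],
    [-50, -30, 0, 0, 0, 1],
    [-50, -30, 0, 0, 0, 1],
    [-50, -30, 0, 0, 0, 1],
    [-50, -30, 0, 0, 0, 1],
    [-50, -30, 0, 0, 0, 1],
  ],
  claw=50,
)

```text
clock: 0.9
tool_pos: [0.4342, 0.2805, 0.2312]
ee_rot: [[-0.903, 0.429, -0.0], [0.429, 0.903, 0.0], [0.0, -0.0, -1.0]]
wrist_force: [0.3, 1.1, -0.1]
finger_gap: 0.0504
```

```bash
python3 - <<'E'
from h import *
b=np.array([.534,.253,.098]); R=frame(RY,30)
togo(b-R[:,2]*.081,R)
print(r.get_state()['qpos'].round(2))
E
```

```text
t 0.9 shift now-axes [-101.9  -22.6   63. ] rot [-3.e+01 -1.e-02  1.e-02] shift in goal axes [-101.9  -51.    43.3]
[-0.85  0.09  0.2   1.75 -0.02  1.3   0.48]
```

Request:
step_arm(
  targets=[
    [-25.5, 0, 0, -7.5, 0, 0],
    [-25.5, 0, 0, -7.5, 0, 0],
    [-25.5, 0, 0, -7.5, 0, 0],
    [-25.5, 0, 0, -7.5, 0, 0],
    [0, -25.5, 11, 0, 0, 0],
    [0, -25.5, 11, 0, 0, 0],
    [0, 0, 0, 0, 0, 0],
  ],
)

```text
clock: 1.6
tool_pos: [0.5095, 0.2063, 0.1835]
ee_rot: [[-0.903, 0.375, 0.211], [0.431, 0.783, 0.45], [0.004, 0.497, -0.868]]
wrist_force: [-0.2, 1.7, -0.5]
finger_gap: 0.0497
```

```bash
python3 - <<'E'
from h import *
b=np.array([.534,.253,.098]); R=frame(RY,30)
togo(b+R[:,2]*.019,R)
shot('side','s1');shot('top','t1')
crop('side','' ,0,0,1,'x') if 0 else None
crop('s1',190,100,330,215,5.6,'s1c'); crop('t1',195,150,295,260,5.4,'t1c')
E
```

```text
t 1.6 shift now-axes [ -2.4   3.3 119.3] rot [-0.22 -0.14 -0.2 ] shift in goal axes [ -2.1   2.8 119.4]
```

View pics/s1c.png

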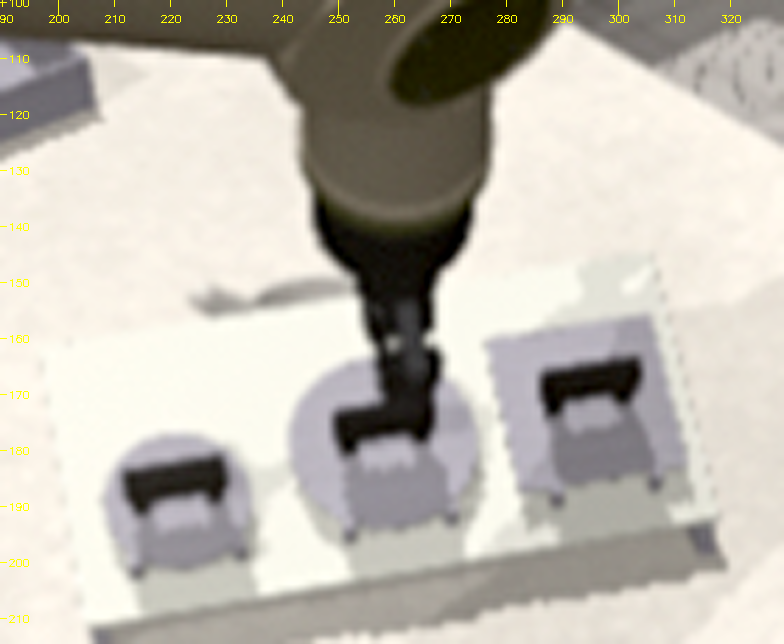

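View pics/t1c.png

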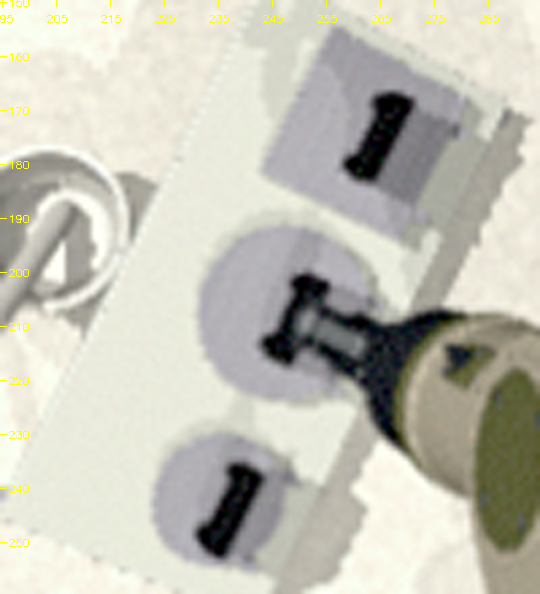

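The side and top views show the fingers lined up with the round lid's bar at px (258,175) and (249,208). Descending along the tool axis.

Request:
step_arm(
  targets=[
    [-2.5, 3, 30, 0, 0, 0],
    [0, 0, 30, 0, 0, 0],
    [0, 0, 25, 0, 0, 0],
    [0, 0, 15, 0, 0, 0],
    [0, 0, 6, 0, 0, 0],
    [0, 0, 0, 0, 0, 0],
  ],
)

```text
clock: 2.3
tool_pos: [0.5377, 0.2592, 0.0968]
ee_rot: [[-0.904, 0.369, 0.213], [0.427, 0.783, 0.452], [-0.0, 0.5, -0.866]]
wrist_force: [-0.9, -0.0, 0.0]
finger_gap: 0.05
```

```bash
python3 - <<'E'
from h import *
b=np.array([.534,.253,.098]); R=frame(RY,30)
togo(b+R[:,2]*.019,R)
shot('side','s2');shot('top','t2')
crop('s2',220,130,310,205,8,'s2c'); crop('t2',215,170,295,240,7,'t2c')
E
```

```text
t 2.3 shift now-axes [ 0.6 -5.6 14.3] rot [ 0.01 -0.07  0.13] shift in goal axes [ 0.6 -5.6 14.3]
```

View pics/s2c.png

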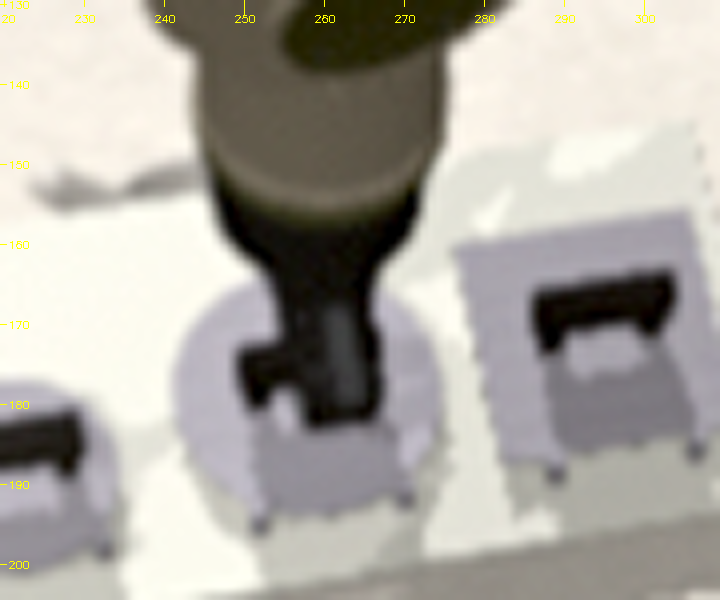

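View pics/t2c.png

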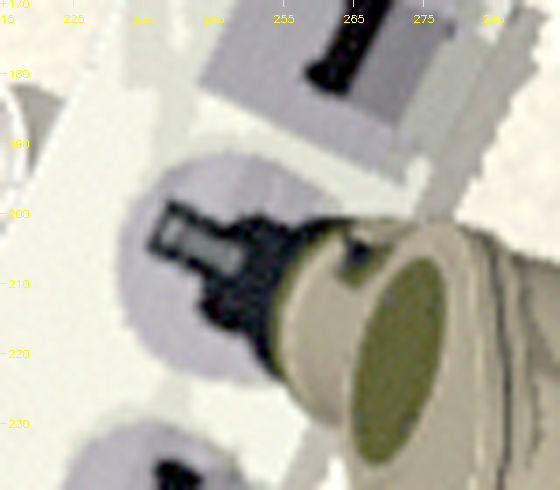

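```bash
python3 - <<'E'
from h import *
np.set_printoptions(precision=2,suppress=True)
T=load('t2');S=load('s2'); s=r.get_state();A=s['ee_rot'];p=s['tool_pos']
for y in(-.035,-.025,.025,.035):
  for dz in (0,-.006,-.025): print(y,dz,proj(S,p+A@[0,y,dz]),proj(T,p+A@[0,y,dz]))
print(proj(S,[.534,.253,.098]),proj(S,[.534,.253,.094]))
E
```

```text
-0.035 0 [260.61 182.93] [257.39 212.03]
-0.035 -0.006 [260.66 182.13] [257.99 212.3 ]
-0.035 -0.025 [260.81 179.57] [259.93 213.16]
-0.025 0 [259.96 179.92] [254.67 210.72]
-0.025 -0.006 [260.01 179.12] [255.26 210.98]
-0.025 -0.025 [260.16 176.52] [257.17 211.83]
0.025 0 [256.78 165.1 ] [240.8  204.03]
0.025 -0.006 [256.82 164.25] [241.35 204.27]
0.025 -0.025 [256.93 161.51] [243.1  205.05]
0.035 0 [256.16 162.18] [237.98 202.67]
0.035 -0.006 [256.19 161.32] [238.52 202.9 ]
0.035 -0.025 [256.29 158.55] [240.24 203.66]
[258.26 173.71] [258.36 174.78]
```

Request:
step_arm(
  targets=[
    [2, -5, 5, 0, 0, 0],
    [1, 0, 5, 0, 0, 0],
    [0, 0, 3, 0, 0, 0],
    [0, 0, 0, 0, 0, 0],
    [0, 0, 0, 0, 0, 0],
  ],
)

```text
clock: 2.9
tool_pos: [0.5358, 0.2612, 0.0827]
ee_rot: [[-0.904, 0.371, 0.214], [0.428, 0.783, 0.452], [0.0, 0.5, -0.866]]
wrist_force: [0.4, 0.1, -0.4]
finger_gap: 0.0501
```

```bash
python3 - <<'E'
from h import *
b=np.array([.534,.253,.098]); R=frame(RY,30)
togo(b+R[:,2]*.019,R)
print(r.get_state()['wrist_force'])
shot('side','s3')
crop('s3',220,130,310,205,8,'s3c')
E
```

```text
t 2.9 shift now-axes [-1.9  0.5  1.7] rot [ 0.   -0.02  0.04] shift in goal axes [-1.9  0.5  1.7]
[ 0.35251698  0.10749134 -0.39938338]
```

View pics/s3c.png

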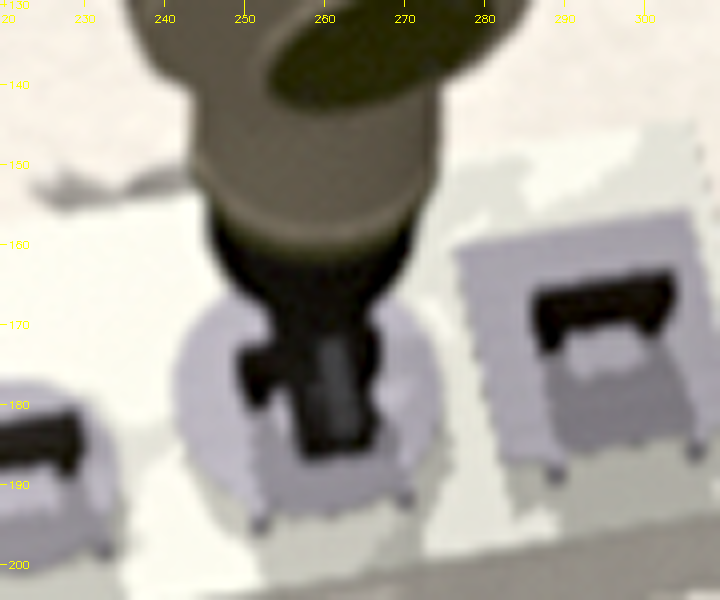

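Request:
step_arm(
  targets=[
    [2, 0, 0, 0, 0, 0],
    [0, 0, 0, 0, 0, 0],
    [0, 0, 0, 0, 0, 0],
    [0, 0, 0, 0, 0, 0],
    [0, 0, 0, 0, 0, 0],
  ],
  claw=0,
)

```text
clock: 3.45
tool_pos: [0.5339, 0.2622, 0.083]
ee_rot: [[-0.904, 0.371, 0.214], [0.428, 0.782, 0.452], [0.0, 0.5, -0.866]]
wrist_force: [-2.4, -1.5, 4.4]
finger_gap: 0.0131
```

Request:
step_arm(
  targets=[
    [0, 0, 0, 0, 0, 0],
    [0, 0, -10, 0, 0, 0],
    [0, 0, -30, 0, 0, 0],
    [0, 0, -40, 0, 0, 0],
    [0, 0, -40, 0, 0, 0],
    [0, 0, 0, 0, 0, 0],
  ],
)

```text
clock: 4.05
tool_pos: [0.5102, 0.2053, 0.1917]
ee_rot: [[-0.902, 0.371, 0.221], [0.432, 0.78, 0.453], [-0.005, 0.504, -0.863]]
wrist_force: [0.5, -0.0, -1.4]
finger_gap: 0.0129
```

```bash
python3 - <<'E'
from h import *
s=r.get_state(); print(s['tool_pos'],s['wrist_force'],s['finger_gap'])
shot('side','s4')
crop('s4',190,60,330,205,4.1,'s4c')
R=frame(-19.3)
togo([.50,-.05,.28],R)
togo([.50,.15,.28],frame(RY))
E
```

```text
[0.51017346 0.2053311  0.19173694] [ 0.47093264 -0.01328333 -1.40904187] 0.01291303969641547
t 4.1 shift now-axes [-102.3 -158.2 -196.7] rot [ 24.68 -21.93  81.77] shift in goal axes [-245.3   76.1  -90.7]
t 4.1 shift now-axes [ -16.3   -2.  -106.1] rot [ 3.02e+01  1.70e-01 -3.00e-02] shift in goal axes [-16.  -55.1 -90.7]
```

View pics/s4c.png

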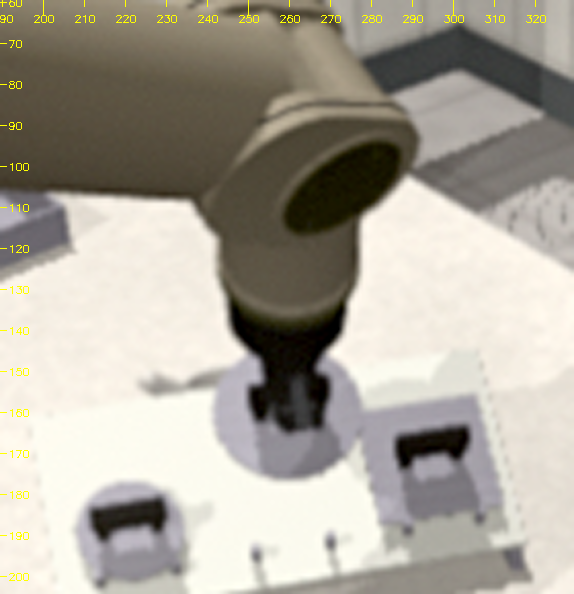

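The side view shows the round lid (plate centred near (259,164)) held by its bar with the finger at mid-bar, and its place in the rack is empty. Now I'll bring it upright and turn it.

Request:
step_arm(
  targets=[
    [0, 0, -25, 7.55, 0, 0],
    [0, 0, -25, 7.55, 0, 0],
    [0, 0, -25, 7.55, 0, 0],
    [0, 0, -20, 7.55, 0, 0],
    [0, -30, 0, 0, 0, 8.4],
    [0, 0, 0, 0, 0, 8.4],
    [0, 0, 0, 0, 0, 8.4],
    [0, 0, 0, 0, 0, 8.4],
  ],
)

```text
clock: 4.9
tool_pos: [0.4815, 0.153, 0.2739]
ee_rot: [[-0.511, 0.859, -0.004], [0.859, 0.511, -0.004], [-0.002, -0.005, -1.0]]
wrist_force: [0.0, 0.1, -2.4]
finger_gap: 0.0131
```

Request:
step_arm(
  targets=[
    [0, 0, 0, 0, 0, 8.4],
    [0, 0, 0, 0, 0, 8.4],
    [0, 0, 0, 0, 0, 8.4],
    [0, 0, 0, 0, 0, 8.4],
    [0, 0, 0, 0, 0, 8.4],
    [0, 0, 0, 0, 0, 8.3],
    [0, 0, 0, 0, 0, 0],
  ],
)

```text
clock: 5.6
tool_pos: [0.4815, 0.153, 0.274]
ee_rot: [[0.331, 0.944, -0.004], [0.944, -0.331, -0.004], [-0.005, -0.002, -1.0]]
wrist_force: [0.4, 0.3, -2.8]
finger_gap: 0.0131
```

```bash
python3 - <<'E'
from h import *
R=frame(-19.3); togo([.544,-.3205,.25],R); togo([.544,-.3205,.145-.019],R); print(r.get_state()['qpos'].round(2),r.get_state()['finger_gap'])
E
```

```text
t 5.6 shift now-axes [-426.   215.8   25.8] rot [-0.12  0.3  -0.04] shift in goal axes [-426.3  215.5   24. ]
t 5.6 shift now-axes [-425.3  216.1  149.8] rot [-0.12  0.3  -0.04] shift in goal axes [-426.3  215.5  148. ]
[-0.75  0.04  0.36  1.72 -0.01  1.39 -0.72] 0.013117301919788276
```

Request:
step_arm(
  targets=[
    [-43, 21.5, 0, -0.12, 0.3, 0],
    [-43, 21.5, 0, 0, 0, 0],
    [-43, 21.5, 0, 0, 0, 0],
    [-43, 21.5, 0, 0, 0, 0],
    [-43, 21.5, 0, 0, 0, 0],
    [-43, 21.5, 0, 0, 0, 0],
    [-43, 21.5, 0, 0, 0, 0],
    [-43, 21.5, 0, 0, 0, 0],
  ],
)

```text
clock: 6.4
tool_pos: [0.5311, -0.2301, 0.2746]
ee_rot: [[0.324, 0.946, 0.002], [0.946, -0.324, 0.001], [0.002, 0.001, -1.0]]
wrist_force: [1.1, 0.5, -1.6]
finger_gap: 0.0131
```

Request:
step_arm(
  targets=[
    [-43, 21.5, 10, 0, 0, 0],
    [-39, 22, 10, 0, 0, 0],
    [0, 0, 20, 0, 0, 0],
    [0, 0, 20, 0, 0, 0],
    [0, 0, 0, 0, 0, 0],
  ],
)

```text
clock: 6.9
tool_pos: [0.544, -0.3194, 0.2113]
ee_rot: [[0.326, 0.945, -0.004], [0.945, -0.326, 0.003], [0.002, -0.004, -1.0]]
wrist_force: [-0.3, 0.9, -2.8]
finger_gap: 0.0135
```

```bash
python3 - <<'E'
from h import *
np.set_printoptions(precision=4,suppress=True)
R=frame(-19.3); togo([.544,-.3205,.126],R); s=r.get_state();print(s['tool_pos'],s['finger_gap'])
shot('side','s5');shot('top','t5')
crop('s5',340,150,470,310,3.7,'s5c'); crop('t5',385,160,485,250,6,'t5c')
E
```

```text
t 6.9 shift now-axes [-1.2  0.7 85.3] rot [-0.26 -0.12  0.29] shift in goal axes [-1.1  0.4 85.3]
[ 0.544  -0.3194  0.2113] 0.013509812604236789
```

View pics/s5c.png

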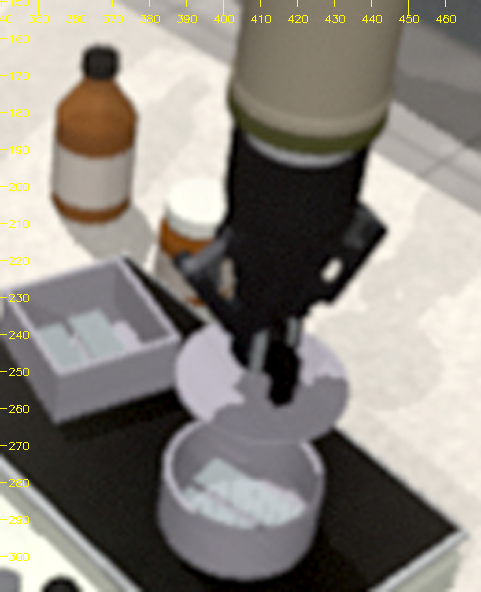

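View pics/t5c.png

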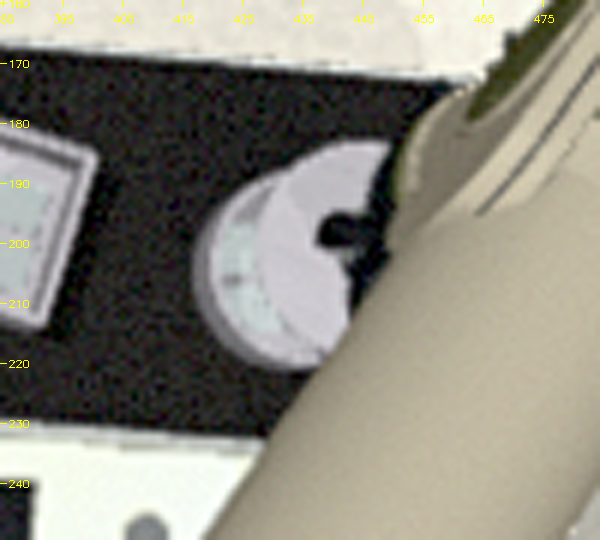

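```bash
python3 - <<'E'
from h import *
crop('s5',380,225,445,275,12,'s5d'); crop('t5',412,175,457,225,12,'t5d')
E
```

```text
(no output)
```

View pics/s5d.png

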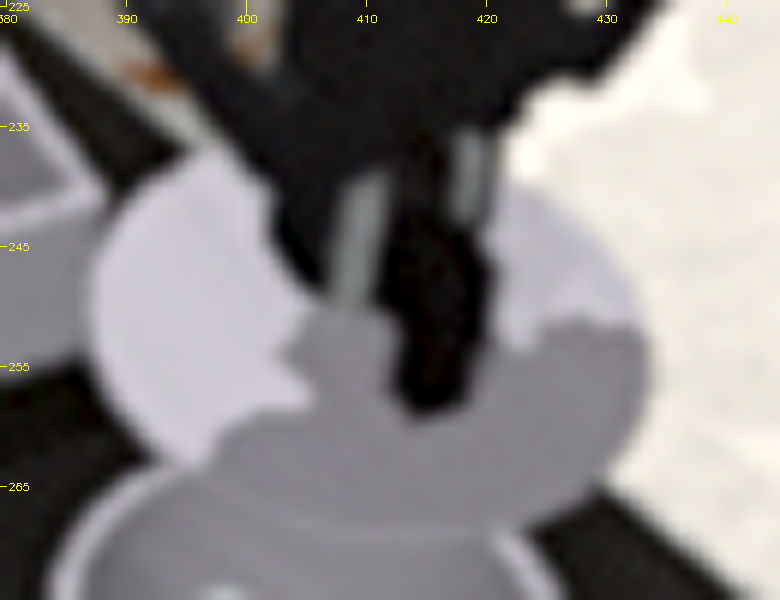

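View pics/t5d.png

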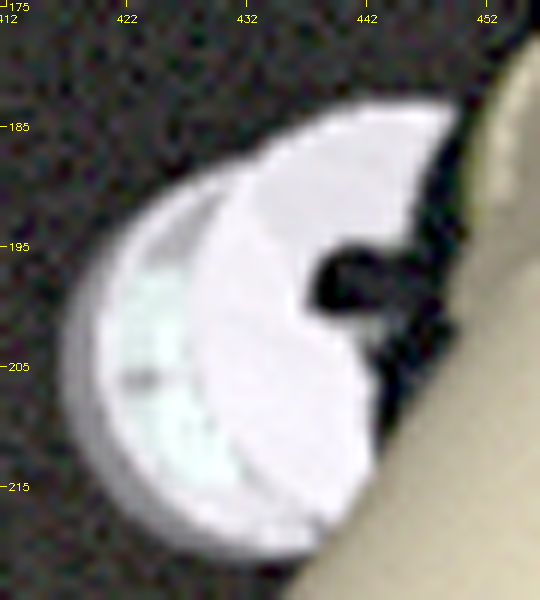

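```bash
cat >> h.py <<'E'
def circ(P,r0=None):
    from scipy.optimize import least_squares
    P=np.array(P)[:,:2]
    c=np.linalg.lstsq(np.c_[2*P,np.ones(len(P))],(P**2).sum(1),rcond=None)[0]; rr=np.sqrt(c[2]+c[:2]@c[:2])
    if r0: 
        q=least_squares(lambda q:np.linalg.norm(P-q,axis=1)-r0,c[:2]); return q.x,rr,np.abs(q.fun).max()
    return c[:2],rr
E
python3 - <<'E'
from h import *
np.set_printoptions(precision=4,suppress=True)
T=load('t5');S=load('s5')
up=[(88,300),(95,250),(120,200),(160,165),(205,148),(640,300),(610,245),(570,205),(510,180)]
lo=[(92,350),(110,395),(150,440),(190,467),(230,490),(300,520),(350,533),(430,540),(480,535),(540,520),(600,485),(640,430)]
s=lambda p:(380+(p[0]+.5)/12-.5,225+(p[1]+.5)/12-.5)
t=lambda p:(412+(p[0]+.5)/12-.5,175+(p[1]+.5)/12-.5)
tp=[(455,102),(400,102),(350,112),(300,135),(260,165)]; tl=[(225,205),(200,250),(190,300),(195,350),(210,400),(230,440),(265,490)]
for zt in(.196,.200,.204,.208):
    print(zt,circ([onz(S,*s(p),zt) for p in up]+[onz(S,*s(p),zt-.004) for p in lo],.052), circ([onz(T,*t(p),zt) for p in tp]+[onz(T,*t(p),zt-.003) for p in tl],.052))
td=[(97,330),(100,380),(115,430),(140,470),(170,505),(200,528),(107,290),(130,245),(160,210),(200,180),(235,162)]
print('dish',circ([onz(T,*t(p),.115) for p in td],.05))
st=r.get_state();print(st['tool_pos'])
for c in(S,T): print(proj(c,st['tool_pos']))
E
```

```text
0.196 (array([ 0.5471, -0.3195]), np.float64(0.05174448054820289), np.float64(0.0036844128454074573)) (array([ 0.5446, -0.3269]), np.float64(0.05409596914522797), np.float64(0.002230436322851609))
0.2 (array([ 0.5438, -0.3217]), np.float64(0.05146881151752525), np.float64(0.004073320949501191)) (array([ 0.5441, -0.3259]), np.float64(0.05391461191238555), np.float64(0.002100125205197964))
0.204 (array([ 0.5406, -0.3239]), np.float64(0.05119314401497887), np.float64(0.004463521187261912)) (array([ 0.5435, -0.3249]), np.float64(0.0537332546709957), np.float64(0.001970678989781524))
0.208 (array([ 0.5373, -0.3262]), np.float64(0.05091747806543001), np.float64(0.0048550524838557735)) (array([ 0.543 , -0.3239]), np.float64(0.05355189742097313), np.float64(0.0018421028810771123))
dish (array([ 0.5448, -0.3198]), np.float64(0.05109382853111539), np.float64(0.0011369182730910435))
[ 0.5453 -0.3199  0.2149]
[411.0706 245.3474]
[445.1393 200.2131]
```

Request:
step_arm(
  targets=[
    [3.7, -0.4, 20, 0, 0, 0],
    [0, 0, 20, 0, 0, 0],
    [0, 0, 15, 0, 0, 0],
    [0, 0, 12, 0, 0, 0],
    [0, 0, 0, 0, 0, 0],
    [0, 0, 0, 0, 0, 0],
  ],
)

```text
clock: 7.6
tool_pos: [0.5465, -0.317, 0.1489]
ee_rot: [[0.329, 0.944, 0.003], [0.944, -0.329, 0.001], [0.002, 0.002, -1.0]]
wrist_force: [0.6, -0.5, -1.7]
finger_gap: 0.013
```

```bash
python3 - <<'E'
from h import *
R=frame(-19.3); togo([.546,-.3163,.126],R); s=r.get_state();print(s['tool_pos'],s['wrist_force'])
shot('side','s6');shot('top','t6')
crop('s6',375,230,440,305,8,'s6d'); crop('t6',410,175,460,225,11,'t6d')
E
```

```text
t 7.6 shift now-axes [ 0.5 -0.7 22.9] rot [ 0.13 -0.09  0.07] shift in goal axes [ 0.5 -0.7 22.9]
[ 0.54646774 -0.3169928   0.14889821] [ 0.63356942 -0.47308146 -1.6933253 ]
```

View pics/s6d.png

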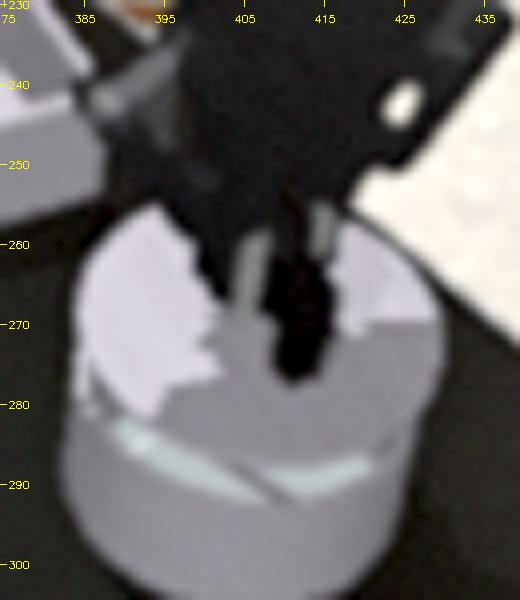

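View pics/t6d.png

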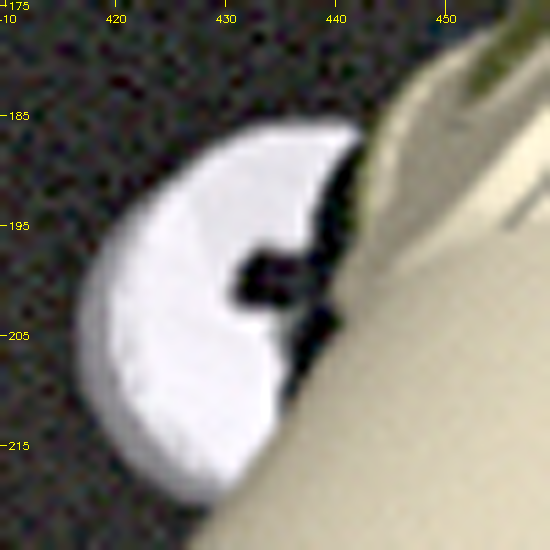

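```bash
python3 - <<'E'
from h import *
np.set_printoptions(precision=4,suppress=True)
T=load('t6');S=load('s6')
t=lambda p:(410+(p[0]+.5)/11-.5,175+(p[1]+.5)/11-.5); s=lambda p:(375+(p[0]+.5)/8-.5,230+(p[1]+.5)/8-.5)
tp=[(355,125),(310,120),(260,128),(215,150),(170,185)];tl=[(140,220),(118,265),(107,310),(108,350),(118,395),(140,440),(170,470)]
su=[(75,290),(85,260),(105,230),(150,207),(440,300),(425,265),(400,238),(370,222)]
sl=[(80,330),(95,375),(120,408),(155,428),(400,432),(425,405),(443,360)]
for zt in(.138,.142,.146): print(zt,circ([onz(T,*t(p),zt) for p in tp]+[onz(T,*t(p),zt-.003) for p in tl],.052),circ([onz(S,*s(p),zt) for p in su]+[onz(S,*s(p),zt-.004) for p in sl],.052))
E
```

```text
0.138 (array([ 0.5442, -0.3159]), np.float64(0.05752237613298568), np.float64(0.004116109795395562)) (array([ 0.5467, -0.3197]), np.float64(0.053001109144459595), np.float64(0.002145139037148476))
0.142 (array([ 0.5437, -0.315 ]), np.float64(0.057338467058408935), np.float64(0.003975001206121639)) (array([ 0.5436, -0.3218]), np.float64(0.052740097741064855), np.float64(0.001876051873150382))
0.146 (array([ 0.5432, -0.3141]), np.float64(0.057154557976575926), np.float64(0.0038346956693716613)) (array([ 0.5404, -0.324 ]), np.float64(0.052479087586410636), np.float64(0.0016072705322968603))
```

Request:
step_arm(
  targets=[
    [0.3, -0.5, 6, 0, 0, 0],
    [0, 0, 6, 0, 0, 0],
    [0, 0, 4, 0, 0, 0],
    [0, 0, 0, 0, 0, 0],
  ],
)

```text
clock: 8.1
tool_pos: [0.5455, -0.316, 0.1314]
ee_rot: [[0.33, 0.944, 0.001], [0.944, -0.33, 0.002], [0.002, 0.0, -1.0]]
wrist_force: [0.4, 0.3, -1.6]
finger_gap: 0.0132
```

Request:
step_arm(
  targets=[
    [0, 0, 3, 0, 0, 0],
    [0, 0, 0, 0, 0, 0],
  ],
)

```text
clock: 8.3
tool_pos: [0.5458, -0.3162, 0.129]
ee_rot: [[0.33, 0.944, 0.002], [0.944, -0.33, 0.001], [0.002, 0.001, -1.0]]
wrist_force: [-0.1, 0.1, -1.5]
finger_gap: 0.0128
```

Request:
step_arm(
  targets=[
    [0, 0, 2, 0, 0, 0],
    [0, 0, 2, 0, 0, 0],
    [0, 0, 0, 0, 0, 0],
  ],
)

```text
clock: 8.6
tool_pos: [0.546, -0.3163, 0.1286]
ee_rot: [[0.33, 0.944, 0.004], [0.944, -0.33, 0.002], [0.004, 0.003, -1.0]]
wrist_force: [-11.6, 9.2, 28.0]
finger_gap: 0.0127
```

Request:
step_arm(
  targets=[
    [0, 0, 1.5, 0, 0, 0],
    [0, 0, 0, 0, 0, 0],
  ],
)

```text
clock: 8.8
tool_pos: [0.5461, -0.3164, 0.1285]
ee_rot: [[0.33, 0.944, 0.005], [0.944, -0.33, 0.003], [0.004, 0.003, -1.0]]
wrist_force: [-16.9, 13.0, 40.9]
finger_gap: 0.0133
```

```bash
python3 - <<'E'
from h import *
shot('side','s7')
crop('s7',375,230,440,305,8,'s7d')
print(r.get_state()['torque'],r.get_state()['wrist_force'])
E
```

```text
[2.56744486 3.92297757 0.0507878 ] [-17.80204786  12.9421192   41.28131418]
```

View pics/s7d.png

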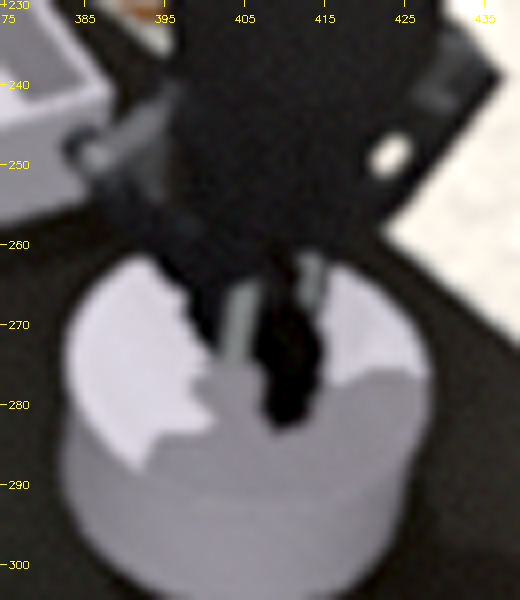

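```bash
python3 - <<'E'
from h import *
S=load('s7')
i=S['color'][255:305,378:434].astype(float)
i=np.clip((i-70)/(170-70),0,1)*255
i=cv2.resize(i.astype(np.uint8)[:,:,::-1],None,fx=12,fy=12,interpolation=cv2.INTER_CUBIC)
c=np.array([.5447,-.3198])
for z,r_,col in((.115,.052,(0,255,0)),(.123,.052,(0,0,255)),(.112,.052,(255,255,0)),(.120,.052,(255,0,255))):
    for a in np.linspace(0,2*np.pi,60):
        p=proj(S,[c[0]+r_*np.cos(a),c[1]+r_*np.sin(a),z]); cv2.circle(i,(int((p[0]-378+.5)*12),int((p[1]-255+.5)*12)),1,col,-1)
cv2.imwrite('pics/s7e.png',i)
E
```

```text
(no output)
```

View pics/s7e.png

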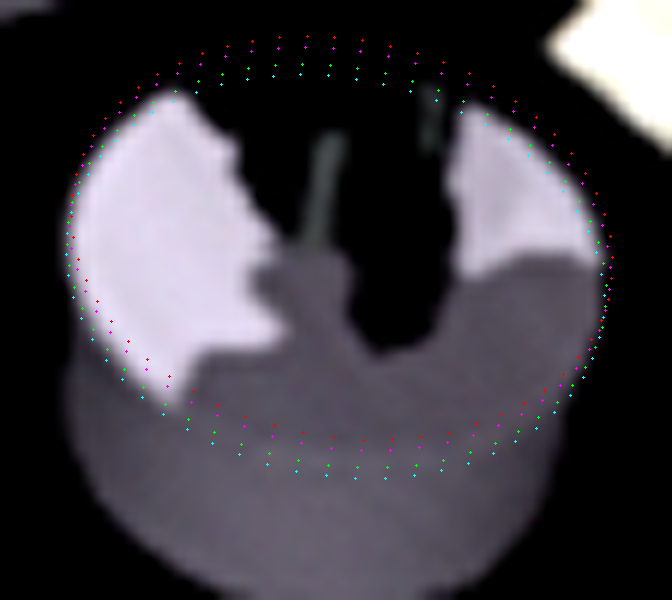

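Request:
step_arm(
  targets=[
    [0, 0, -2, 0, 0, 0],
    [0, 0, -1, 0, 0, 0],
    [0, 0, 0, 0, 0, 0],
  ],
)

```text
clock: 9.15
tool_pos: [0.546, -0.3164, 0.1286]
ee_rot: [[0.33, 0.944, 0.003], [0.944, -0.33, 0.002], [0.003, 0.003, -1.0]]
wrist_force: [-7.0, 4.2, 13.5]
finger_gap: 0.0128
```

Request:
step_arm(
  targets=[
    [0, 0, -1, 0, 0, 0],
    [0, 0, 0, 0, 0, 0],
  ],
)

```text
clock: 9.35
tool_pos: [0.5461, -0.3164, 0.1286]
ee_rot: [[0.33, 0.944, 0.003], [0.944, -0.33, 0.001], [0.002, 0.003, -1.0]]
wrist_force: [-3.3, 3.0, 7.5]
finger_gap: 0.0136
```

Request:
step_arm(
  targets=[
    [0, 0, 0, 0, 0, 0],
    [0, 0, 0, 0, 0, 0],
    [0, 0, 0, 0, 0, 0],
  ],
  claw=40,
)

```text
clock: 9.65
tool_pos: [0.546, -0.3163, 0.1276]
ee_rot: [[0.33, 0.944, 0.002], [0.944, -0.33, 0.001], [0.002, 0.002, -1.0]]
wrist_force: [-0.5, -0.5, -0.4]
finger_gap: 0.0399
```

Request:
step_arm(
  targets=[
    [0, 0, -10, 0, 0, 0],
    [0, 0, -30, 0, 0, 0],
    [0, 0, -40, 0, 0, 0],
    [0, 0, -40, 0, 0, 0],
    [40, 0, -20, 0, 0, 0],
    [50, -20, 0, 0, 0, 0],
    [50, -20, 0, 0, 0, 0],
    [50, -20, 0, 0, 0, 0],
  ],
)

```text
clock: 10.45
tool_pos: [0.5519, -0.1273, 0.2688]
ee_rot: [[0.33, 0.944, 0.003], [0.944, -0.33, 0.001], [0.002, 0.003, -1.0]]
wrist_force: [1.0, 0.6, 0.5]
finger_gap: 0.0399
```

```bash
python3 - <<'E'
from h import *
print(r.get_state()['tool_pos'],r.get_state()['wrist_force'])
shot('side','s8');shot('top','t8')
crop('s8',330,205,440,315,5.4,'s8d'); crop('t8',355,165,465,235,7,'t8d')
E
```

```text
[ 0.55185915 -0.12728256  0.26883609] [0.97848367 0.59057674 0.48256654]
```

View pics/s8d.png

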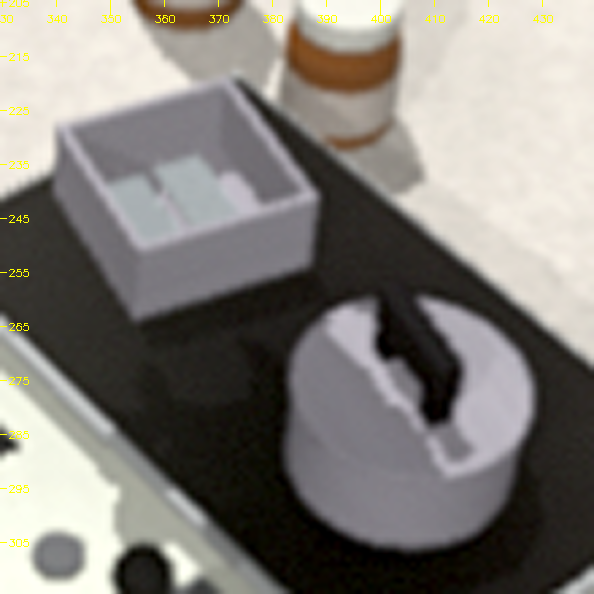

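View pics/t8d.png

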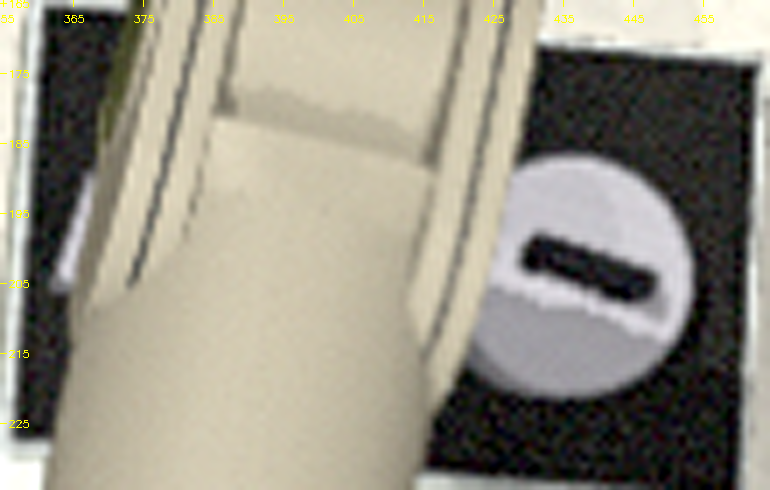

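```bash
python3 - <<'E'
from h import *
np.set_printoptions(precision=4,suppress=True)
T=load('t8');S=load('s8')
t=lambda p:(355+(p[0]+.5)/7-.5,165+(p[1]+.5)/7-.5); s=lambda p:(330+(p[0]+.5)/5.4-.5,205+(p[1]+.5)/5.4-.5)
tp=[(540,157),(580,153),(620,163),(660,192),(685,230),(694,270),(688,320),(665,360),(630,388),(585,397)]
su=[(286,385),(292,355),(310,325),(340,303),(378,295),(430,297),(480,315),(515,345),(533,380),(535,405)]
for z in(.113,.116,.119,.123,.127): print(z,circ([onz(T,*t(p),z) for p in tp],.052),circ([onz(S,*s(p),z) for p in su],.052))
# bar silhouette
print('bar top',t((589,268)),'side',s((420,356)),tri(T,t((589,268)),S,s((420,356))))
E
```

```text
0.113 (array([ 0.5459, -0.325 ]), np.float64(0.05407630353309237), np.float64(0.002204952100138581)) (array([ 0.5493, -0.3167]), np.float64(0.05348621811189336), np.float64(0.002643341475506933))
0.116 (array([ 0.5456, -0.324 ]), np.float64(0.05394990253960444), np.float64(0.0021091415614482786)) (array([ 0.5468, -0.3184]), np.float64(0.053297302580481515), np.float64(0.002411918043953458))
0.119 (array([ 0.5453, -0.3231]), np.float64(0.05382350154611826), np.float64(0.002013815062883194)) (array([ 0.5443, -0.3201]), np.float64(0.05310838704906478), np.float64(0.0021810421194750212))
0.123 (array([ 0.5448, -0.3218]), np.float64(0.053654966888124635), np.float64(0.0018874765720066078)) (array([ 0.541 , -0.3224]), np.float64(0.05285649967385676), np.float64(0.0018741047063356164))
0.127 (array([ 0.5444, -0.3205]), np.float64(0.05348643223014474), np.float64(0.0017620240080522612)) (array([ 0.5377, -0.3247]), np.float64(0.05260461229863393), np.float64(0.0015682518304431375))
bar top (438.7142857142857, 202.85714285714286) side (407.3703703703704, 270.51851851851853) (array([ 0.5456, -0.3225,  0.136 ]), np.float64(0.0017067793047138454))
```

```bash
python3 - <<'E'
from h import *
T=load('top0')
print('bottle',onz(T,323,135,.15),onz(T,324,148,.0),'jar',onz(T,362,140,.085))
b=np.array([.6395,.2063,.099]); R=frame(RY,30)
print(R.T@[.1,.1,.1]); 
R0=frame(-19.3); pre=b-R[:,2]*.08; print(pre)
togo(pre,R0); togo(pre+[0,0,.08],frame(RY))
E
```

```text
bottle [0.752004   0.02465712 0.15      ] [0.74781942 0.02141337 0.        ] jar [ 0.75298012 -0.09902158  0.085     ]
[-0.04744002  0.165378   -0.01998902]
[0.62234259 0.17016659 0.16828203]
t 10.55 shift now-axes [297.  -27.3 101.7] rot [ 0.06 -0.3   0.66] shift in goal axes [297.2 -30.7 100.2]
t 10.55 shift now-axes [297.4 -27.3  21.7] rot [  0.27  -0.2  -83.24] shift in goal axes [ 62.1 292.2  20.2]
```

Request:
step_arm(
  targets=[
    [42.5, -4, 0, 0, 0, 0],
    [42.5, -4, 0, 0, 0, 0],
    [42.5, -4, 0, 0, 0, 0],
    [42.5, -4, 0, 0, 0, 0],
    [42.5, -4, 0, 0, 0, 0],
    [42.5, -4, 0, 0, 0, 0],
    [42, -4, 0, 0, 0, 0],
    [0, 0, 0, 0, 0, -8.5],
  ],
)

```text
clock: 11.35
tool_pos: [0.6232, 0.1687, 0.2678]
ee_rot: [[0.178, 0.984, 0.001], [0.984, -0.178, 0.003], [0.003, 0.001, -1.0]]
wrist_force: [-0.9, -0.2, -0.6]
finger_gap: 0.04
```

Request:
step_arm(
  targets=[
    [0, 0, 0, 0, 0, -8.5],
    [0, 0, 0, 0, 0, -8.5],
    [0, 0, 0, 0, 0, -8.5],
    [0, 0, 0, 0, 0, -8.5],
    [0, 0, 0, 0, 0, -8.5],
    [0, 0, 0, 0, 0, -8.5],
    [0, 0, 0, 0, 0, -8.5],
    [0, 0, 0, 0, 0, -8.5],
  ],
)

```text
clock: 12.15
tool_pos: [0.6237, 0.1605, 0.2692]
ee_rot: [[-0.844, 0.536, 0.003], [0.536, 0.844, 0.001], [-0.002, 0.002, -1.0]]
wrist_force: [-0.4, 0.5, -0.2]
finger_gap: 0.0402
```

Request:
step_arm(
  targets=[
    [0, 0, 0, 0, 0, -6.5],
    [0, 0, 0, -7.5, 0, 0],
    [0, 0, 0, -7.5, 0, 0],
    [0, 0, 0, -7.5, 0, 0],
    [0, 0, 0, -7.5, 0, 0],
    [0, 0, 0, 0, 0, 0],
    [0, 0, 0, 0, 0, 0],
  ],
)

```text
clock: 12.85
tool_pos: [0.6236, 0.16, 0.2691]
ee_rot: [[-0.896, 0.383, 0.223], [0.443, 0.776, 0.448], [-0.002, 0.501, -0.866]]
wrist_force: [0.5, 0.9, 0.7]
finger_gap: 0.0403
```

```bash
python3 - <<'E'
from h import *
b=np.array([.6395,.2063,.099]); R=frame(RY,30)
togo(b-R[:,2]*.05,R)
shot('top','t9');shot('side','s9')
crop('t9',215,150,315,260,5,'t9d')
E
```

```text
t 12.85 shift now-axes [  6.1 -43.1 121.5] rot [ 0.04  0.54 -0.75] shift in goal axes [  5.5 -42.9 121.6]
```

View pics/t9d.png

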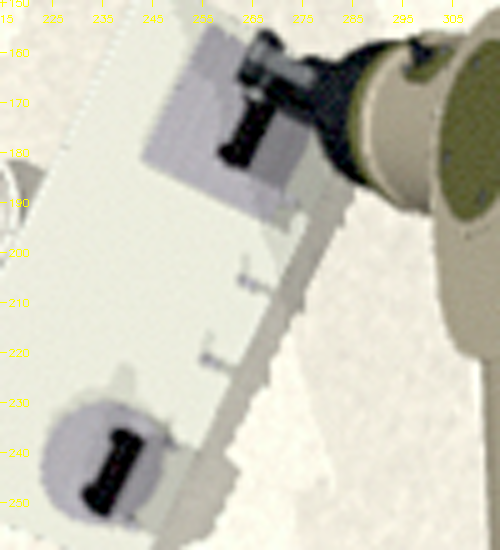

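The top view shows the square lid still in place, bar centre near (265,175), with the gripper above and behind it and the spare lid untouched. Now descending.

Request:
step_arm(
  targets=[
    [2.5, -21.5, 20, 0, 0.5, -0.7],
    [3, -21.5, 20, 0, 0, 0],
    [0, 0, 40, 0, 0, 0],
    [0, 0, 40, 0, 0, 0],
    [0, 0, 20, 0, 0, 0],
    [0, 0, 0, 0, 0, 0],
    [0, 0, 0, 0, 0, 0],
  ],
)

```text
clock: 13.65
tool_pos: [0.6331, 0.1938, 0.1264]
ee_rot: [[-0.904, 0.369, 0.215], [0.427, 0.782, 0.453], [-0.0, 0.501, -0.865]]
wrist_force: [0.6, -0.2, -0.1]
finger_gap: 0.0404
```

```bash
python3 - <<'E'
from h import *
b=np.array([.6395,.2063,.099]); R=frame(RY,30)
togo(b+R[:,2]*.018,R)
shot('side','s10')
crop('s10',250,120,340,205,7,'s10d')
E
```

```text
t 13.65 shift now-axes [-0.5 -1.7 48.8] rot [ 0.09 -0.03  0.11] shift in goal axes [-0.5 -1.6 48.8]
```

View pics/s10d.png

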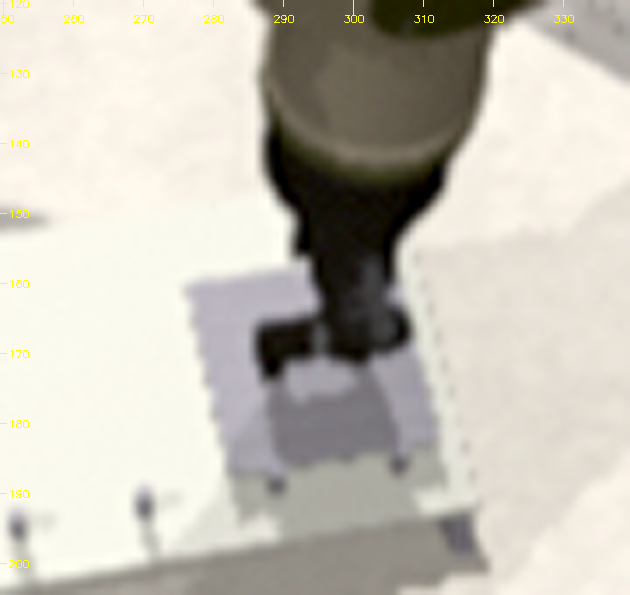

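```bash
python3 - <<'E'
from h import *
np.set_printoptions(precision=1,suppress=True)
S=load('s10'); s=r.get_state();A=s['ee_rot'];p=s['tool_pos']
for y in(-.03,-.02,.02,.03): print(y,proj(S,p+A@[0,y,0]),proj(S,p+A@[0.011,y,0]),proj(S,p+A@[-.011,y,0]),proj(S,p+A@[0,y,-.025]))
print(proj(S,[.6395,.2063,.099]))
E
```

```text
-0.03 [298.4 170.8] [294.8 171.3] [301.9 170.2] [299.2 167.2]
-0.02 [297.6 167.8] [294.  168.3] [301.2 167.2] [298.4 164.2]
0.02 [294.7 155.9] [291.2 156.5] [298.3 155.4] [295.5 152.2]
0.03 [294. 153.] [290.5 153.5] [297.5 152.4] [294.7 149.2]
[295.3 166.9]
```

Request:
step_arm(
  targets=[
    [-0.5, -1.6, 20, 0, 0, 0],
    [0, 0, 15, 0, 0, 0],
    [0, 0, 8, 0, 0, 0],
    [0, 0, 5, 0, 0, 0],
    [0, 0, 0, 0, 0, 0],
    [0, 0, 0, 0, 0, 0],
  ],
)

```text
clock: 14.3
tool_pos: [0.6432, 0.2131, 0.084]
ee_rot: [[-0.903, 0.371, 0.216], [0.429, 0.781, 0.453], [-0.001, 0.502, -0.865]]
wrist_force: [-0.5, -0.3, -0.6]
finger_gap: 0.0398
```

```bash
python3 - <<'E'
from h import *
b=np.array([.6395,.2063,.099]); R=frame(RY,30)
togo(b+R[:,2]*.018,R); print(r.get_state()['wrist_force'])
shot('side','s11')
crop('s11',250,120,340,205,7,'s11d')
E
```

```text
t 14.3 shift now-axes [0.4 0.8 1.1] rot [0.13 0.03 0.01] shift in goal axes [0.4 0.8 1.1]
[-0.45877221 -0.31290388 -0.58107968]
```

View pics/s11d.png

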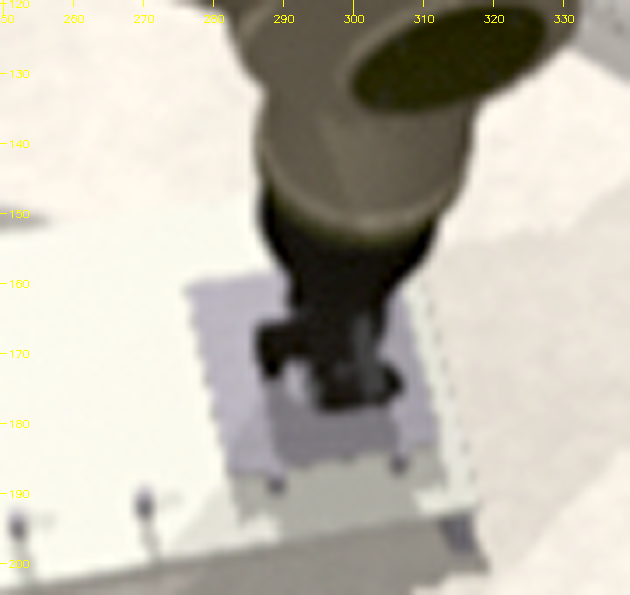

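```bash
python3 - <<'E'
from h import *
np.set_printoptions(precision=1,suppress=True)
T=shot('top','t11'); s=r.get_state();A=s['ee_rot'];p=s['tool_pos']
crop('t11',235,145,305,205,9,'t11d'); crop('s11',280,150,315,190,14,'s11e')
for y in(.02,.03,.04): print(y,*[proj(T,p+A@[x,y,z]) for x in(-.011,.011) for z in(-.01,-.04)])
S=load('s11')
for y in(-.02,-.03,-.04): print(y,*[proj(S,p+A@[x,y,z]) for x in(-.011,.011) for z in(-.01,-.04)])
print(proj(T,[.6395,.2063,.100]))
E
```

```text
0.02 [260.5 168.7] [263.7 169.2] [257.4 175.1] [260.5 175.7]
0.03 [257.8 167.3] [260.9 167.7] [254.7 173.6] [257.7 174.2]
0.04 [255.1 165.8] [258.1 166.2] [251.9 172.2] [254.9 172.7]
-0.02 [300.2 173.3] [301.2 169.1] [293.2 174.4] [294.  170.3]
-0.03 [300.9 176.2] [301.9 172.1] [293.9 177.4] [294.8 173.3]
-0.04 [301.6 179.1] [302.6 175.1] [294.6 180.3] [295.5 176.3]
[264.8 174.9]
```

View pics/t11d.png

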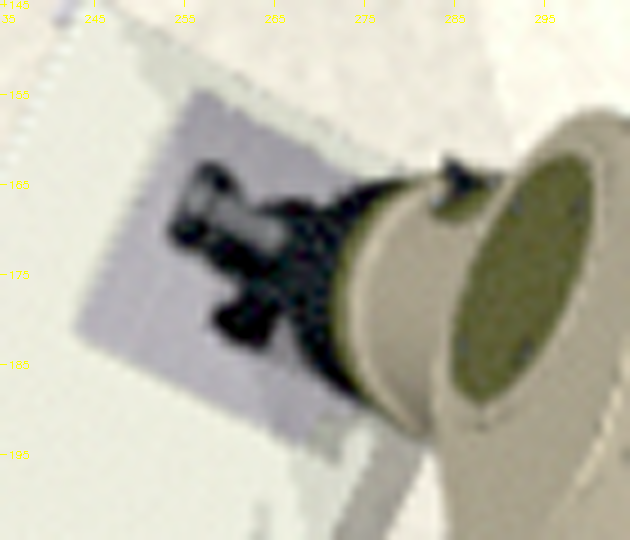

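View pics/s11e.png

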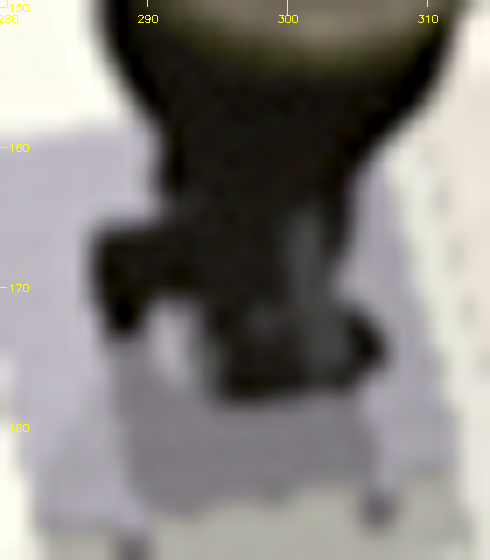

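```bash
python3 - <<'E'
from h import *
np.set_printoptions(precision=1,suppress=True)
s=r.get_state();A=s['ee_rot'];p=s['tool_pos']
S=load('s11');T=load('t11')
for z in(0,-.05,-.08,-.1,-.13,-.16,-.2,-.25): print(z,proj(S,p+A@[0,0,z]),proj(T,p+A@[0,0,z]))
i=cv2.imread('pics/s11.png'); 
cv2.imwrite('pics/s11f.png',cv2.resize(i[60:200,230:370],None,fx=4,fy=4))
print(s['qpos'])
E
```

```text
0 [295.  169.4] [263.4 174.6]
-0.05 [296.5 162.3] [268.7 175.6]
-0.08 [297.4 157.9] [272.1 176.2]
-0.1 [298.  154.9] [274.5 176.7]
-0.13 [299.  150.1] [278.1 177.3]
-0.16 [300.1 145.2] [282.  178.1]
-0.2 [301.5 138.4] [287.3 179.1]
-0.25 [303.5 129.2] [294.5 180.4]
[-0.4  0.4  0.2  1.8 -0.8  0.8  1.5]
```

View pics/s11f.png

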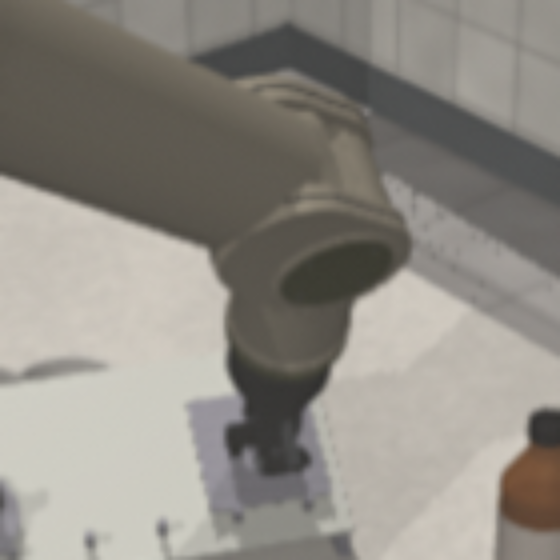

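Request:
step_arm(
  targets=[
    [3, 0.8, 0.5, 0, 0, 0],
    [0, 0, 0, 0, 0, 0],
  ],
)

```text
clock: 14.6
tool_pos: [0.6403, 0.2159, 0.0837]
ee_rot: [[-0.904, 0.371, 0.215], [0.428, 0.781, 0.454], [-0.0, 0.502, -0.865]]
wrist_force: [-0.3, -0.2, 0.7]
finger_gap: 0.04
```

Request:
step_arm(
  targets=[
    [0, 0, 0, 0, 0, 0],
    [0, 0, 0, 0, 0, 0],
    [0, 0, 0, 0, 0, 0],
    [0, 0, 0, 0, 0, 0],
    [0, 0, 0, 0, 0, 0],
  ],
  claw=0,
)

```text
clock: 15.1
tool_pos: [0.6408, 0.2154, 0.0838]
ee_rot: [[-0.903, 0.371, 0.216], [0.429, 0.781, 0.453], [-0.0, 0.502, -0.865]]
wrist_force: [-2.2, -0.6, 5.7]
finger_gap: 0.013
```

Request:
step_arm(
  targets=[
    [0, 0, -10, 0, 0, 0],
    [0, 0, -30, 0, 0, 0],
    [0, 0, -40, 0, 0, 0],
    [0, 0, -40, 0, 0, 0],
    [0, 0, 0, 0, 0, 0],
  ],
)

```text
clock: 15.6
tool_pos: [0.617, 0.1575, 0.1929]
ee_rot: [[-0.901, 0.371, 0.224], [0.433, 0.779, 0.453], [-0.007, 0.505, -0.863]]
wrist_force: [0.6, 0.7, -1.5]
finger_gap: 0.013
```

```bash
python3 - <<'E'
from h import *
s=r.get_state();print(s['tool_pos'],s['wrist_force'],s['finger_gap'])
shot('side','s12')
crop('s12',230,80,340,205,5,'s12d')
togo([.573,-.155,.26],frame(RY))
E
```

```text
[0.61699217 0.15748352 0.19293742] [ 0.61479773  0.71475782 -1.47197217] 0.012958671732424962
t 15.65 shift now-axes [ -97.  -225.9 -212.1] rot [30.25  0.26 -0.09] shift in goal axes [ -96.  -302.3  -69.8]
```

View pics/s12d.png

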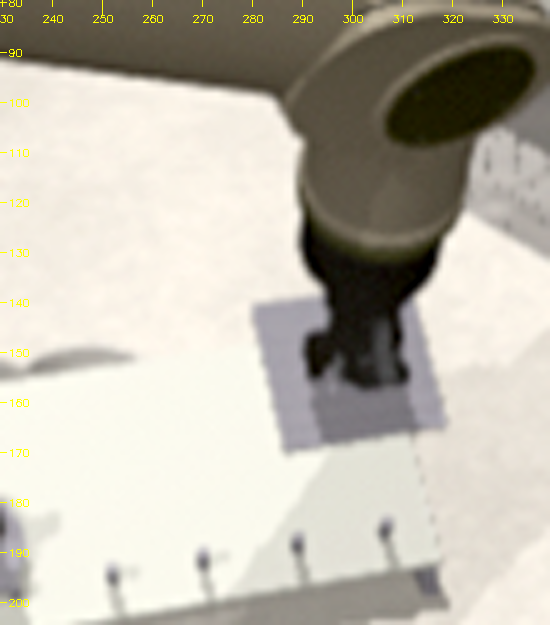

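The side view shows the square lid (plate corners near (280,141), (319,166) and (287,170)) held at its bar, with the pins below it free. Now I'll bring it upright and turn it.

Request:
step_arm(
  targets=[
    [0, 0, -25, 7.55, 0, 0],
    [0, 0, -25, 7.55, 0, 0],
    [0, 0, -25, 7.55, 0, 0],
    [0, 0, -15, 7.55, 0, 0],
    [-25, -50, 0, 0, 0, 0],
    [-25, -50, 0, 0, 0, 0],
    [-25, -50, 0, 0, 0, 0],
    [-20, -50, 0, 0, 0, 0],
  ],
)

```text
clock: 16.45
tool_pos: [0.6013, -0.0673, 0.2696]
ee_rot: [[-0.904, 0.427, -0.003], [0.427, 0.904, -0.001], [0.002, -0.002, -1.0]]
wrist_force: [0.9, -0.5, -0.6]
finger_gap: 0.0129
```

Request:
step_arm(
  targets=[
    [0, 0, 0, 0, 0, 8.4],
    [0, 0, 0, 0, 0, 8.4],
    [0, 0, 0, 0, 0, 8.4],
    [0, 0, 0, 0, 0, 8.4],
    [0, 0, 0, 0, 0, 8.4],
    [0, 0, 0, 0, 0, 8.4],
    [0, 0, 0, 0, 0, 8.4],
    [0, 0, 0, 0, 0, 8.4],
  ],
)

```text
clock: 17.25
tool_pos: [0.6013, -0.0656, 0.2696]
ee_rot: [[0.05, 0.999, -0.003], [0.999, -0.05, -0.001], [-0.002, -0.003, -1.0]]
wrist_force: [-0.2, -0.6, -1.3]
finger_gap: 0.0132
```

Request:
step_arm(
  targets=[
    [0, 0, 0, 0, 0, 8.4],
    [0, 0, 0, 0, 0, 8.4],
    [0, 0, 0, 0, 0, 0],
  ],
)

```text
clock: 17.55
tool_pos: [0.6013, -0.0655, 0.2698]
ee_rot: [[0.333, 0.943, -0.003], [0.943, -0.333, -0.002], [-0.002, -0.002, -1.0]]
wrist_force: [0.0, -0.5, -1.9]
finger_gap: 0.0132
```

```bash
python3 - <<'E'
from h import *
R=frame(-19.3); togo([.5738,-.155,.21],R); s=r.get_state();print(s['tool_pos'],s['finger_gap'])
E
```

```text
t 17.55 shift now-axes [-93.4   4.   60. ] rot [-0.12  0.14 -0.17] shift in goal axes [-93.5   3.6  59.8]
[ 0.60132311 -0.06553929  0.26977963] 0.0132415311379849
```

Request:
step_arm(
  targets=[
    [-40, 1.8, 0, 0, 0.1, -0.15],
    [-40, 1.8, 10, 0, 0, 0],
    [-10, 0, 20, 0, 0, 0],
    [0, 0, 20, 0, 0, 0],
    [0, 0, 5, 0, 0, 0],
    [0, 0, 0, 0, 0, 0],
    [0, 0, 0, 0, 0, 0],
  ],
)

```text
clock: 18.25
tool_pos: [0.5758, -0.152, 0.2169]
ee_rot: [[0.327, 0.945, 0.0], [0.945, -0.327, 0.0], [0.0, 0.0, -1.0]]
wrist_force: [-1.2, -0.4, -0.4]
finger_gap: 0.0128
```

```bash
python3 - <<'E'
from h import *
R=frame(-19.3); togo([.5738,-.155,.145-.018],R); s=r.get_state();print(s['tool_pos'],s['finger_gap'],s['wrist_force'])
shot('side','s13');shot('top','t13')
crop('s13',325,185,405,265,7.5,'s13d'); crop('t13',345,155,425,225,8,'t13d')
E
```

```text
t 18.25 shift now-axes [-3.5 -0.9 89.9] rot [ 0.02 -0.02  0.2 ] shift in goal axes [-3.5 -0.8 89.9]
[ 0.57575729 -0.15197175  0.21687755] 0.0128162559116421 [-1.23053663 -0.42866118 -0.43500375]
```

View pics/s13d.png

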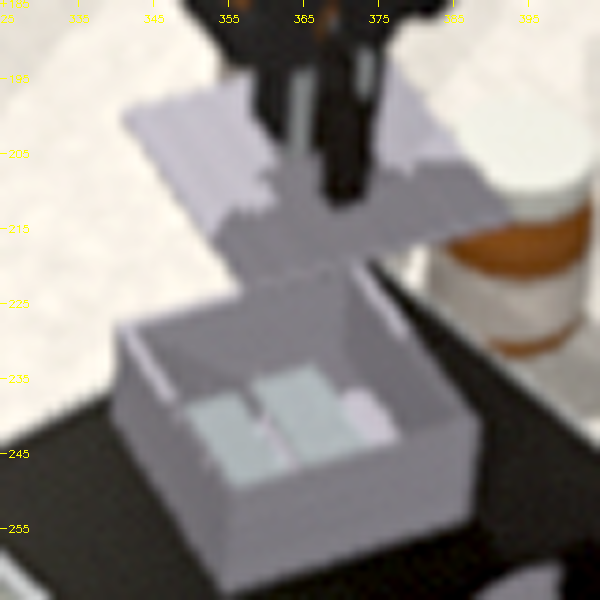

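View pics/t13d.png

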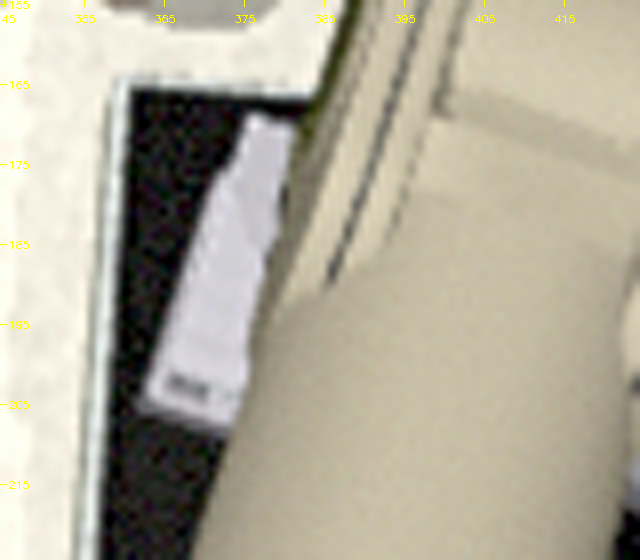

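```bash
python3 - <<'E'
from h import *
def cz(f,x0,y0,x1,y1,k,o,lo,hi):
    i=load(f)['color'][y0:y1,x0:x1].astype(float); i=np.clip((i-lo)/(hi-lo),0,1)*255
    cv2.imwrite(f'pics/{o}.png',cv2.resize(i.astype(np.uint8)[:,:,::-1],None,fx=k,fy=k,interpolation=cv2.INTER_CUBIC))
print(np.percentile(load('t13')['color'][165:205,362:380],[5,50,95]),np.percentile(load('s13')['color'][195:225,340:390],[5,50,95]))
cz('t13',358,163,386,213,11,'t13e',70,160)
cz('s13',338,190,398,230,13,'s13e',70,170)
E
```

```text
[ 15.  62. 101.] [ 49. 120. 198.]
```

View pics/t13e.png

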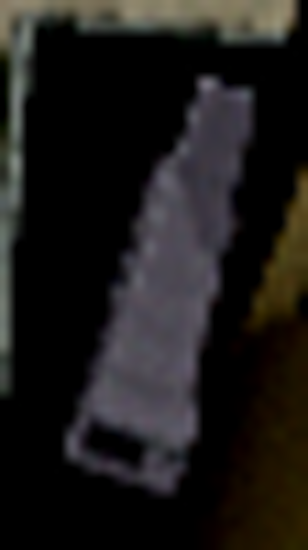

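View pics/s13e.png

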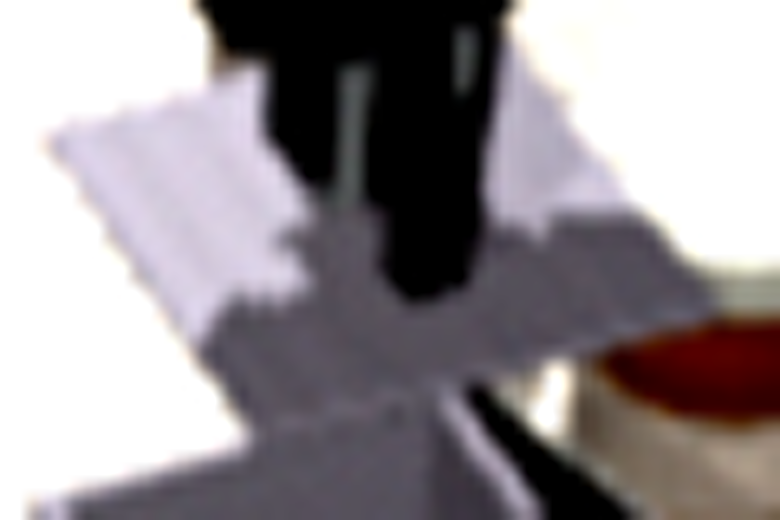

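```bash
python3 - <<'E'
from h import *
np.set_printoptions(precision=4,suppress=True)
T=load('t13');S=load('s13'); s=r.get_state();A=s['ee_rot'];p=s['tool_pos']; print(p)
ex,ey=A[:2,0],A[:2,1]  # tool x (~+y), tool y (~+x)
h=.048
for z in(.203,.206,.209,.212):
    a=onz(T,376.2,169.4,z)[:2]-ex*h-ey*h   # far-left corner: +x,+y world = +ey,+ex
    L=onz(S,341.6,200.2,z-.001)[:2]; Rr=onz(S,392.9,212.6,z-.002)[:2]; F=onz(S,357.2,223.3,z-.004)[:2]
    print(z,'T',a,'S mid',(L+Rr)/2,np.linalg.norm(L-Rr),'L',L,'R',Rr,'F',F,np.linalg.norm(L-F),np.linalg.norm(F-Rr))
    print('  S c in tool rel TCP:',[ (np.array([ex,ey])@(q-p[:2])*1000).round(1) for q in(L,F,Rr,(L+Rr)/2)])
E
```

```text
[ 0.5759 -0.1522  0.2172]
0.203 T [ 0.5749 -0.1568] S mid [ 0.579  -0.1519] 0.13014510395311987 L [ 0.5481 -0.0946] R [ 0.6099 -0.2091] F [ 0.5198 -0.1786] 0.08856359193643112 0.09513764914504404
  S c in tool rel TCP: [array([ 45.3, -45.1]), array([-43.3, -44.3]), array([-42.6,  50.9]), array([1.3, 2.9])]
0.206 T [ 0.5743 -0.1564] S mid [ 0.5763 -0.1543] 0.12963087215540964 L [ 0.5455 -0.0972] R [ 0.6071 -0.2113] F [ 0.5174 -0.1808] 0.08820255548303242 0.09475860974650452
  S c in tool rel TCP: [array([ 42. , -46.7]), array([-46.2, -45.8]), array([-45.6,  48.9]), array([-1.8,  1.1])]
0.209 T [ 0.5738 -0.156 ] S mid [ 0.5736 -0.1567] 0.1291166405227964 L [ 0.5429 -0.0999] R [ 0.6043 -0.2135] F [ 0.5149 -0.1831] 0.08784151948245834 0.09437957098560137
  S c in tool rel TCP: [array([ 38.6, -48.3]), array([-49.2, -47.4]), array([-48.6,  47. ]), array([-5. , -0.7])]
0.212 T [ 0.5732 -0.1556] S mid [ 0.5709 -0.1591] 0.12860240905726097 L [ 0.5404 -0.1025] R [ 0.6015 -0.2156] F [ 0.5125 -0.1854] 0.08748048394031561 0.09400053287004836
  S c in tool rel TCP: [array([ 35.3, -49.8]), array([-52.2, -49. ]), array([-51.5,  45. ]), array([-8.1, -2.4])]
```

Request:
step_arm(
  targets=[
    [0.6, -0.3, 25, 0, 0, 0],
    [0, 0, 25, 0, 0, 0],
    [0, 0, 15, 0, 0, 0],
    [0, 0, 6, 0, 0, 0],
    [0, 0, 0, 0, 0, 0],
    [0, 0, 0, 0, 0, 0],
  ],
)

```text
clock: 18.95
tool_pos: [0.5758, -0.152, 0.1464]
ee_rot: [[0.329, 0.944, 0.001], [0.944, -0.329, 0.0], [0.0, 0.001, -1.0]]
wrist_force: [-0.4, 0.5, -0.4]
finger_gap: 0.0129
```

```bash
python3 - <<'E'
from h import *
R=frame(-19.3); togo([.5753,-.1517,.1285],R); s=r.get_state();print(s['tool_pos'],s['finger_gap'],s['wrist_force'])
shot('side','s14')
def cz(f,x0,y0,x1,y1,k,o,lo,hi):
    i=load(f)['color'][y0:y1,x0:x1].astype(float); i=np.clip((i-lo)/(hi-lo),0,1)*255
    cv2.imwrite(f'pics/{o}.png',cv2.resize(i.astype(np.uint8)[:,:,::-1],None,fx=k,fy=k,interpolation=cv2.INTER_CUBIC))
cz('s14',330,205,400,270,10,'s14e',40,170)
E
```

```text
t 18.95 shift now-axes [ 0.1 -0.6 17.9] rot [ 0.07 -0.03  0.06] shift in goal axes [ 0.1 -0.5 17.9]
[ 0.57576632 -0.15201552  0.14636889] 0.012920397394471017 [-0.37029969  0.47650314 -0.35394837]
```

View pics/s14e.png

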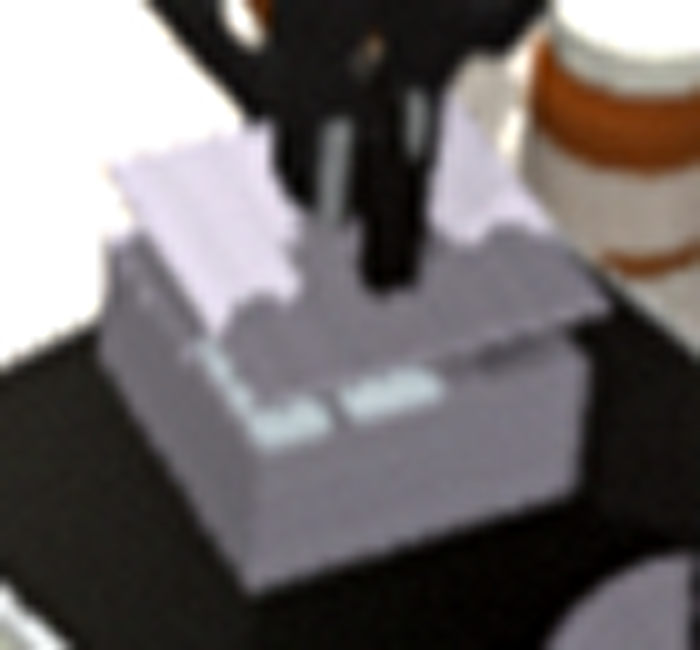

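```bash
python3 - <<'E'
from h import *
np.set_printoptions(precision=4,suppress=True)
S=load('s14')
k=lambda p:((p[0])/10-.45+330,(p[1])/10-.45+205)
for z in(.112,.115):
  Ld,Rd=onz(S,*k((108,238)),z),onz(S,*k((588,347)),z)
  for dz in (.0195,.023): 
    L,Rr=onz(S,*k((110,170)),z+dz),onz(S,*k((607,308)),z+dz-.002)
    print(z,dz,'dish',(Ld+Rd)[:2]/2,np.linalg.norm(Ld-Rd),'lid',(L+Rr)[:2]/2,np.linalg.norm((L-Rr)[:2]),frame(-19.3)[:2,:2].T@((L+Rr)-(Ld+Rd))[:2]/2)
E
```

```text
0.112 0.0195 dish [ 0.5763 -0.1524] 0.12651937672319627 lid [ 0.5774 -0.1532] 0.13196435131698706 [-0.0004  0.0014]
0.112 0.023 dish [ 0.5763 -0.1524] 0.12651937672319627 lid [ 0.5745 -0.1558] 0.131406788090925 [-0.0037 -0.0005]
0.115 0.0195 dish [ 0.5739 -0.1545] 0.12607303056357425 lid [ 0.575  -0.1554] 0.1314864399431601 [-0.0004  0.0013]
0.115 0.023 dish [ 0.5739 -0.1545] 0.12607303056357425 lid [ 0.5721 -0.1579] 0.13092887723999058 [-0.0038 -0.0005]
```

Request:
step_arm(
  targets=[
    [1.3, 0, 4, 0, 0, 0],
    [0, 0, 3, 0, 0, 0],
    [0, 0, 0, 0, 0, 0],
  ],
)

```text
clock: 19.3
tool_pos: [0.5754, -0.1504, 0.1379]
ee_rot: [[0.329, 0.944, -0.001], [0.944, -0.329, 0.0], [0.0, -0.001, -1.0]]
wrist_force: [-0.4, 0.4, -1.2]
finger_gap: 0.0133
```

Request:
step_arm(
  targets=[
    [0, 0, 3, 0, 0, 0],
    [0, 0, 2, 0, 0, 0],
    [0, 0, 0, 0, 0, 0],
  ],
)

```text
clock: 19.6
tool_pos: [0.5754, -0.1505, 0.1329]
ee_rot: [[0.33, 0.944, -0.001], [0.944, -0.33, 0.0], [0.0, -0.001, -1.0]]
wrist_force: [-0.4, 1.1, -0.6]
finger_gap: 0.0127
```

Request:
step_arm(
  targets=[
    [0, 0, 2, 0, 0, 0],
    [0, 0, 1, 0, 0, 0],
    [0, 0, 0, 0, 0, 0],
  ],
)

```text
clock: 19.9
tool_pos: [0.5755, -0.1505, 0.1301]
ee_rot: [[0.33, 0.944, -0.0], [0.944, -0.33, 0.0], [0.0, -0.0, -1.0]]
wrist_force: [0.9, 0.7, -0.7]
finger_gap: 0.0129
```

Request:
step_arm(
  targets=[
    [0, 0, 1, 0, 0, 0],
    [0, 0, 1, 0, 0, 0],
    [0, 0, 0, 0, 0, 0],
  ],
)

```text
clock: 20.2
tool_pos: [0.5755, -0.1505, 0.1282]
ee_rot: [[0.33, 0.944, -0.0], [0.944, -0.33, 0.0], [0.0, -0.0, -1.0]]
wrist_force: [-0.2, 0.2, -1.9]
finger_gap: 0.0131
```

Request:
step_arm(
  targets=[
    [0, 0, 1, 0, 0, 0],
    [0, 0, 0.7, 0, 0, 0],
    [0, 0, 0, 0, 0, 0],
  ],
)

```text
clock: 20.5
tool_pos: [0.5756, -0.1505, 0.1274]
ee_rot: [[0.33, 0.944, 0.0], [0.944, -0.33, 0.001], [0.001, -0.0, -1.0]]
wrist_force: [-4.3, 1.1, 7.4]
finger_gap: 0.013
```

Request:
step_arm(
  targets=[
    [0, 0, -0.5, 0, 0, 0],
    [0, 0, 0, 0, 0, 0],
    [0, 0, 0, 0, 0, 0],
    [0, 0, 0, 0, 0, 0],
  ],
  claw=40,
)

```text
clock: 20.9
tool_pos: [0.5756, -0.1506, 0.127]
ee_rot: [[0.33, 0.944, 0.0], [0.944, -0.33, 0.0], [0.0, -0.0, -1.0]]
wrist_force: [0.5, 0.4, -0.5]
finger_gap: 0.0397
```

Request:
step_arm(
  targets=[
    [0, 0, -10, 0, 0, 0],
    [0, 0, -30, 0, 0, 0],
    [0, 0, -40, 0, 0, 0],
    [0, 0, -40, 0, 0, 0],
    [0, -40, -20, 0, 0, 0],
    [0, -50, 0, 0, 0, 0],
    [0, -50, 0, 0, 0, 0],
    [0, -30, 0, 0, 0, 0],
  ],
  claw=0,
)

```text
clock: 21.7
tool_pos: [0.4127, -0.0942, 0.2676]
ee_rot: [[0.329, 0.944, 0.001], [0.944, -0.329, 0.001], [0.002, 0.001, -1.0]]
wrist_force: [1.2, -0.1, 1.3]
finger_gap: -0.0001
```

```bash
python3 - <<'E'
from h import *
s=r.get_state();print(s['tool_pos'],s['finger_gap'],s['wrist_force'])
shot('side','s15');shot('top','t15')
crop('s15',330,205,440,330,4.7,'s15d'); crop('t15',345,155,475,275,5,'t15d')
E
```

```text
[ 0.41268859 -0.09417926  0.26762173] -0.00011529880146479452 [ 1.15656921 -0.12126244  1.31216682]
```

View pics/s15d.png

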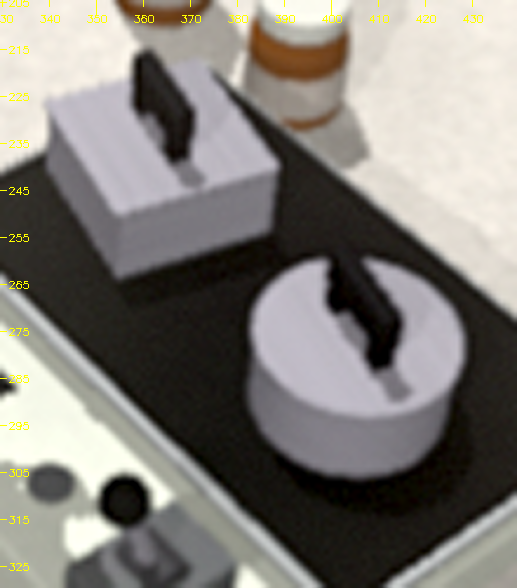

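View pics/t15d.png

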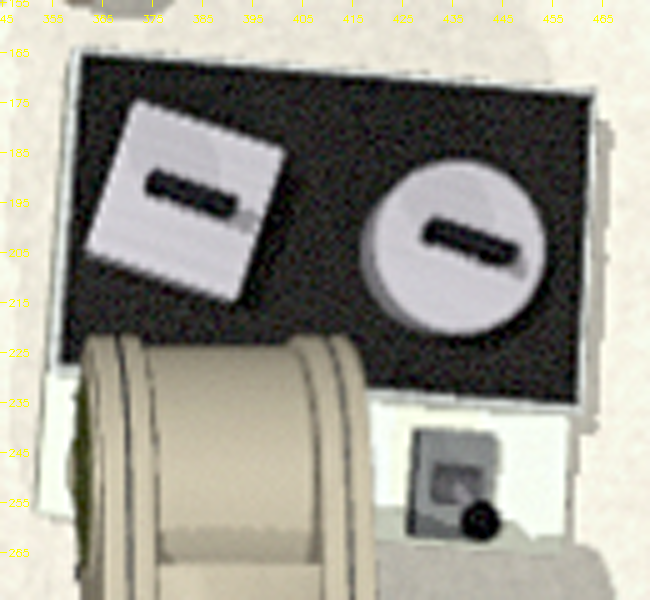

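```bash
python3 - <<'E'
from h import *
np.set_printoptions(precision=4,suppress=True)
T=load('t15');S=load('s15')
k=lambda p,x0,y0,f:(x0+(p[0]+.5)/f-.5,y0+(p[1]+.5)/f-.5)
for n,a,b in(('sq bar',(190,194),(163,107)),('rd bar',(470,242),(365,305)),('ball',(482,520),(125,502))): print(n,*tri(T,k(a,345,155,5),S,k(b,330,205,4.7)))
sq=[(138,100),(287,150),(237,300),(86,248)]
P=np.array([onz(T,*k(p,345,155,5),.119) for p in sq]); print(P.mean(0),np.linalg.norm(np.roll(P,-1,0)-P,axis=1))
sq=[(48,103),(203,60),(280,160),(120,213)]
P=np.array([onz(S,*k(p,330,205,4.7),.119) for p in sq]); print(P.mean(0),np.linalg.norm(np.roll(P,-1,0)-P,axis=1))
ball=np.array([.3785,-.3256,.1313]); e=np.array([.997,-.079,0])
togo(ball-e*.055+[0,0,-.013],frame(-4.5))
E
```

```text
sq bar [ 0.5749 -0.1533  0.1356] 0.0012315878794373289
rd bar [ 0.5451 -0.3216  0.1389] 0.0009310001278436024
ball [ 0.3786 -0.326   0.1314] 0.0018145993433350371
[ 0.5744 -0.1543  0.119 ] [0.096  0.0974 0.0967 0.0967]
[ 0.5735 -0.1551  0.119 ] [0.0949 0.0877 0.0961 0.0915]
t 21.8 shift now-axes [-244.7   -9.6  148.9] rot [  0.07  -0.21 -14.67] shift in goal axes [-233.8  -71.   149.8]
```

Both lids lie flat, their plates centred on the dishes to about 1 mm (square) and 2 mm (round). Next the switch: I'll come in from the front of the ball, with the fingers shut.

Request:
step_arm(
  targets=[
    [0, 0, 0, 0, 0, -7.3],
    [0, 0, 0, 0, 0, -7.4],
    [-47, -14, 0, 0, 0, 0],
    [-47, -14, 0, 0, 0, 0],
    [-47, -14, 0, 0, 0, 0],
    [-47, -14, 0, 0, 0, 0],
    [-46, -15, 0, 0, 0, 0],
    [0, 0, 0, 0, 0, 0],
  ],
)

```text
clock: 22.6
tool_pos: [0.3223, -0.3287, 0.268]
ee_rot: [[0.09, 0.996, 0.001], [0.996, -0.09, -0.001], [-0.001, 0.001, -1.0]]
wrist_force: [-0.2, 1.0, -0.8]
finger_gap: -0.0003
```

```bash
python3 - <<'E'
from h import *
ball=np.array([.3785,-.3258,.1313]); e=np.array([.997,-.079,0])
togo(ball-e*.055+[0,0,-.013],frame(-4.5)); print(r.get_state()['tool_pos'])
E
```

```text
t 22.6 shift now-axes [  7.5   0.5 149.7] rot [ 0.08  0.06 -0.66] shift in goal axes [  7.3   0.8 149.7]
[ 0.32227304 -0.32871045  0.2680106 ]
```

Request:
step_arm(
  targets=[
    [7.3, 0.5, 40, 0, 0, -0.6],
    [0, 0, 40, 0, 0, 0],
    [0, 0, 40, 0, 0, 0],
    [0, 0, 29, 0, 0, 0],
    [0, 0, 0, 0, 0, 0],
    [0, 0, 0, 0, 0, 0],
  ],
)

```text
clock: 23.2
tool_pos: [0.3269, -0.3157, 0.119]
ee_rot: [[0.069, 0.998, -0.002], [0.998, -0.069, -0.001], [-0.001, -0.002, -1.0]]
wrist_force: [-0.2, -0.6, 0.2]
finger_gap: 0.0002
```

```bash
python3 - <<'E'
from h import *
ball=np.array([.3785,-.3258,.1313]); e=np.array([.997,-.079,0])
togo(ball+[0,0,-.013],frame(-4.5)); print(r.get_state()['tool_pos'],r.get_state()['wrist_force'])
shot('side','s16'); crop('s16',300,230,420,350,5,'s16d')
E
```

```text
t 23.2 shift now-axes [-6.5 52.2  0.6] rot [-0.09  0.09  0.52] shift in goal axes [-6.  52.3  0.7]
[ 0.32686497 -0.3156822   0.11899764] [-0.20765803 -0.55588979  0.1590558 ]
```

View pics/s16d.png

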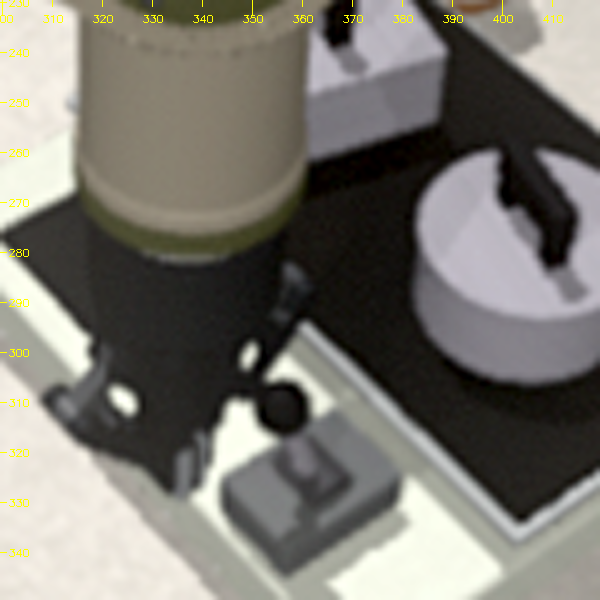

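The side view shows the shut fingers (tip near (336,326)) in front of the ball (356,311), clear of the block. Pushing rearward.

Request:
step_arm(
  targets=[
    [-6, 8, 0, 0, 0, 0.5],
    [0, 10, 0, 0, 0, 0],
    [0, 10, 0, 0, 0, 0],
    [0, 10, 0, 0, 0, 0],
    [0, 10, 0, 0, 0, 0],
    [0, 0, 0, 0, 0, 0],
  ],
)

```text
clock: 23.85
tool_pos: [0.3763, -0.3248, 0.1195]
ee_rot: [[0.076, 0.997, 0.003], [0.997, -0.076, -0.0], [-0.0, 0.003, -1.0]]
wrist_force: [0.7, -0.4, -0.6]
finger_gap: -0.0
```

Request:
step_arm(
  targets=[
    [0, 8, 0, 0, 0, 0],
    [0, 8, 0, 0, 0, 0],
    [0, 6, 0, 0, 0, 0],
    [0, 0, 0, 0, 0, 0],
  ],
)

```text
clock: 24.25
tool_pos: [0.3971, -0.3262, 0.118]
ee_rot: [[0.077, 0.997, -0.0], [0.997, -0.077, -0.0], [-0.0, -0.0, -1.0]]
wrist_force: [0.0, -0.1, 0.2]
finger_gap: 0.0002
```

```bash
python3 - <<'E'
from h import *
e=np.array([.997,-.079,0]); print(r.get_state()['tool_pos'],r.get_state()['wrist_force'],(r.get_state()['tool_pos']-[.406,-.3278,0])@e)
shot('side','s17'); crop('s17',300,230,420,350,5,'s17d')
E
```

```text
[ 0.3970685  -0.32618083  0.1179929 ] [ 0.04051446 -0.10102441  0.1926847 ] -0.009032623855255446
```

View pics/s17d.png

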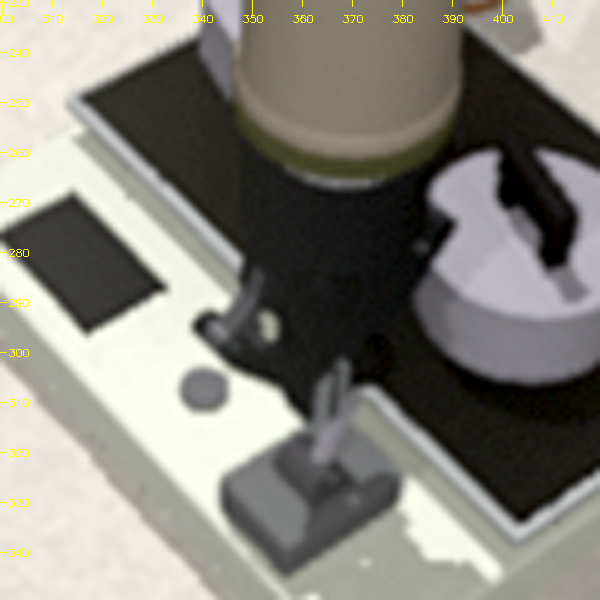

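Request:
step_arm(
  targets=[
    [0, 6, 0, 0, 0, 0],
    [0, 5, 0, 0, 0, 0],
    [0, 0, 0, 0, 0, 0],
  ],
)

```text
clock: 24.6
tool_pos: [0.4071, -0.3271, 0.1178]
ee_rot: [[0.077, 0.997, -0.001], [0.997, -0.077, 0.0], [0.0, -0.001, -1.0]]
wrist_force: [-0.7, 1.9, 0.9]
finger_gap: -0.0001
```

Request:
step_arm(
  targets=[
    [0, 3, 0, 0, 0, 0],
    [0, 2, 0, 0, 0, 0],
    [0, 0, 0, 0, 0, 0],
  ],
)

```text
clock: 24.9
tool_pos: [0.4082, -0.3272, 0.1174]
ee_rot: [[0.08, 0.997, -0.007], [0.997, -0.08, 0.004], [0.003, -0.007, -1.0]]
wrist_force: [-20.0, 7.2, 14.8]
finger_gap: 0.0003
```

The hard stop showed as 20 N of resistance. Backing off and then checking.

Request:
step_arm(
  targets=[
    [0, -20, 0, 0, 0, 0],
    [0, -40, 0, 0, 0, 0],
    [0, -30, -20, 0, 0, 0],
    [0, 0, -45, 0, 0, 0],
    [0, 0, -45, 0, 0, 0],
    [48, 0, 0, 0, 0, 0],
    [48, 0, 0, 0, 0, 0],
    [48, 0, 0, 0, 0, 0],
  ],
)

```text
clock: 25.7
tool_pos: [0.3429, -0.1737, 0.2171]
ee_rot: [[0.075, 0.997, 0.004], [0.997, -0.075, 0.002], [0.002, 0.004, -1.0]]
wrist_force: [1.6, 0.6, 0.1]
finger_gap: 0.0001
```

Request:
step_arm(
  targets=[
    [48, 0, 0, 0, 0, 0],
    [48, 0, 0, 0, 0, 0],
    [0, 0, 0, 0, 0, 0],
  ],
)

```text
clock: 26.0
tool_pos: [0.35, -0.0747, 0.2164]
ee_rot: [[0.068, 0.998, 0.001], [0.998, -0.068, 0.002], [0.002, 0.001, -1.0]]
wrist_force: [-0.0, -0.9, -0.2]
finger_gap: 0.0001
```

```bash
python3 - <<'E'
from h import *
print(r.get_state()['tool_pos'],r.get_state()['clock'])
shot('side','s18');shot('top','t18'); crop('s18',290,205,450,355,4,'s18d');crop('t18',345,155,475,275,5,'t18d')
E
```

```text
[ 0.35003201 -0.07470445  0.21637276] 26.0
```

View pics/s18d.png

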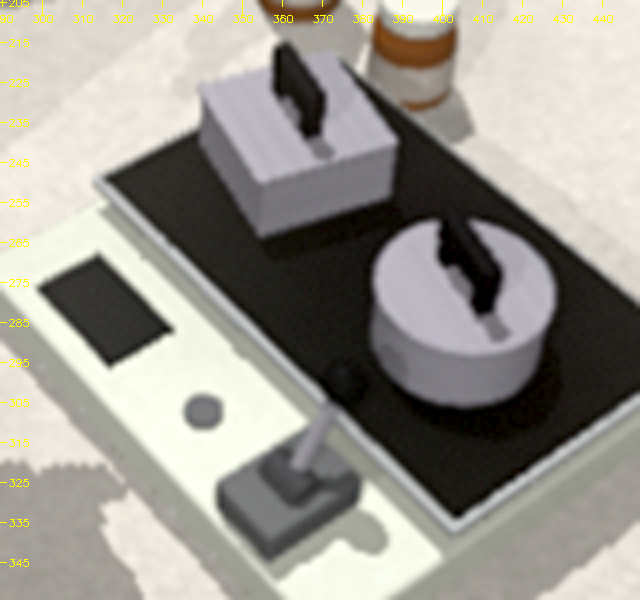

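View pics/t18d.png

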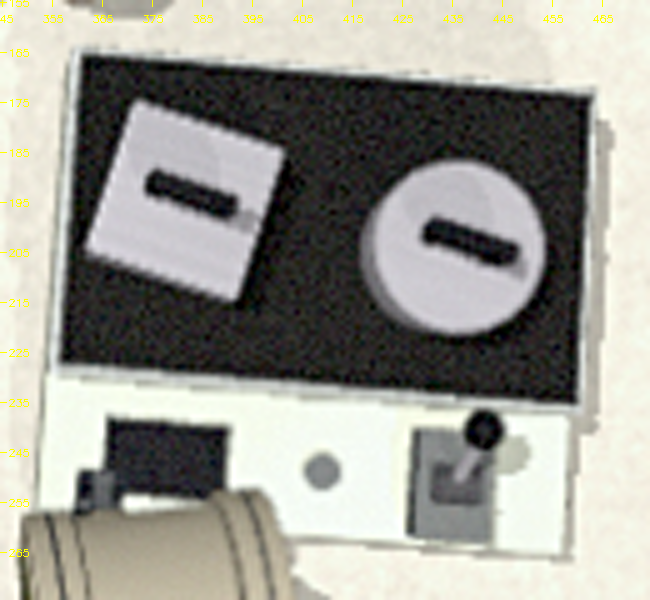

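```bash
python3 - <<'E'
from h import *
np.set_printoptions(precision=4,suppress=True)
T=load('t18');S=load('s18')
k=lambda p,x0,y0,f:(x0+(p[0]+.5)/f-.5,y0+(p[1]+.5)/f-.5)
b,res=tri(T,k((485,429),345,155,5),S,k((345,381),290,205,4)); print('ball',b,res)
tr=(b-[.3786,-.326,.1314])@[.997,-.079,0]; print('travel',tr)
for t0 in(0,.1,.2): print(t0,'theta',.5+np.arcsin((tr-.07*np.sin(.5-t0))/.07))
c=[(460,157),(505,170),(535,200),(547,245),(535,290),(505,322),(460,335),(415,322),(385,290),(374,245),(388,200),(415,170)]
print('round lid',circ([onz(T,*k(p,345,155,5),.119) for p in c],.052))
f=cv2.imread('pics/t18.png');g=cv2.imread('pics/top0.png')
print('diff spare/mortar/bottle/jar',[float(np.abs(f[y0:y1,x0:x1].astype(int)-g[y0:y1,x0:x1]).mean()) for x0,y0,x1,y1 in((220,228,256,258),(188,175,220,212),(310,122,336,155),(350,128,374,158))])
E
```

```text
ball [ 0.4334 -0.3303  0.129 ] 0.00047393664341364566
travel 0.05498448130889092
0 theta 0.8110590683565113
0.1 theta 0.9072374824207882
0.2 theta 1.0120580727944617
round lid (array([ 0.5454, -0.3216]), np.float64(0.05401657654635885), np.float64(0.003143368477406726))
diff spare/mortar/bottle/jar [1.2225308641975308, 1.0929054054054055, 2.580808080808081, 1.2703703703703704]
```

```bash
python3 - <<'E'
from h import *
np.set_printoptions(precision=4,suppress=True)
crop('t18',420,230,455,270,14,'t18e')
T=load('t18');print(T['eye'])
E
```

```text
[0.4123 0.025  1.3964]
```

View pics/t18e.png

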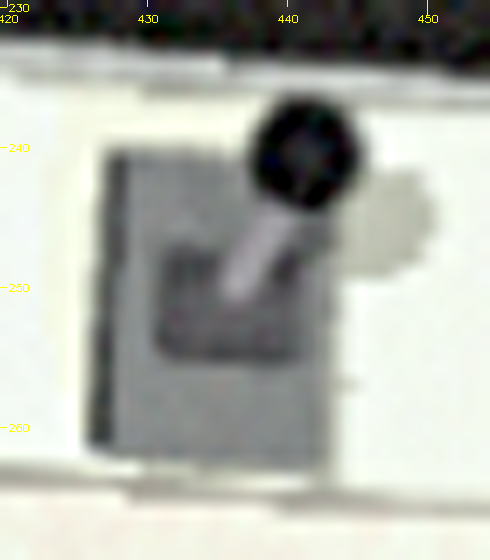

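```bash
python3 - <<'E'
from h import *
T=load('t18');U=load('top0')
P=onz(T,435.6,251.5,.070); b=onz(T,441.3,240.4,.1285); b0=onz(U,440.8,258.7,.131)
a=onz(T,435.6,230+155/14-.5,.07);c=onz(T,435.6,230+461/14-.5,.07); print('block len',a[0]-c[0])
e=np.array([.997,-.079,0])
for q in(b0,b): d=(q-P)@e; print(P,q,d,'theta',.5+np.arcsin(d/.07))
E
```

```text
block len 0.0682396429222259
[ 0.40002758 -0.32697696  0.07      ] [ 0.37900739 -0.32605079  0.131     ] -0.02103029343328564 theta 0.19485365436330304
[ 0.40002758 -0.32697696  0.07      ] [ 0.43361131 -0.32965783  0.1285    ] 0.03369476762414505 theta 1.0021985907189532
```

The switch went from about 0.19 to about 1.00 rad, which is the hard stop. All checks pass, so I'm handing in.

```bash
python3 - <<'E'
from plant import r
s=r.get_state(); print(s['clock'],s['tool_pos'],s['wrist_force']); print(r.finish_job())
E
```

```text
26.1 [ 0.35003569 -0.07902715  0.21647228] [-0.02543984 -0.51145316 -0.73345189]
the job is handed in; nothing more can be done
None
```

Both dishes are covered with their own lids and the shaker switch is swung fully over to on. I handed the job in at about 26 s of the 69 s allowed; no verdict was reported.

**Seating:** In the last pictures the square lid is centred on its dish to about 1 mm and the round lid to about 2 mm. Both look flat with no gap. They came to rest on the rims at the expected height, with at most 41 N at the wrist.

**Switch:** I pushed the lever rearward until it hit its stop at about 20 N. By the block's centre in the top view it went from about 0.19 to about 1.00 rad. The two-camera ball travel alone, with the start angle unknown, gave 0.81 to 1.01 rad.

**Left alone:** In the last top picture the spare lid, mortar, bottle and jar show no visible change from the first one. The arm stands clear of everything.

**Checks that disagreed:**
- **Handle heights:** two-view heights of the bar handles came out 6 to 9 mm low, both in the rack and on the dishes. I relied on contact height and top-view positions instead.
- **Finger position in the rack:** the fingers looked 4 to 10 mm off along the bar compared with the robot's own pose readings. The first lid was gripped about 4 mm off-centre because I believed the pictures. Measurements of the held lids agreed with the pose readings, so I corrected for it when placing.

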